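# Hang the scoop in the drying cabinet and draw its hook down

## Robot

A 6-joint arm with a two-finger parallel gripper is mounted at the origin on the work surface. World frame = base frame: x ahead of the robot, y to its left, z up, the work surface at z = 0. Lengths are in m, angles in rad, forces in N, time in s.
With the tool pointing down it reaches from about 0.3 to 0.875 m from the base axis. Payload 6.4 kg.
Tool frame: the origin (TCP) lies midway between the tips of the shut fingers; the grasp point (between the pads) lies 19 mm behind it (manip.hold_point_z is the distance from the TCP to the grasp point, in m); x points along the fingers, z is the direction in which the jaws open and shut, and the axes are right-handed (so a half turn about x gives the same grasp; the last joint's range is limited). The gripper opens to 85 mm and grips with 20 to 120 N. Pads are 22 mm wide; open, the fingers measure 114 mm over their backs; the gripper's body (76 mm by 85 mm) begins 54 mm behind the grasp point. The pads swing forward as they close: fully open they stand 13 mm farther back than shut.
Start: joints at [-1.361, 0.181, 1.607, -0, 1.354, -0.206], TCP at [0.232, -0.526, 0.231] pointing down, gripper open.
Joint ranges: [-2.99, 2.99], [-0.89, 2.07], [0.3, 2.58], [-1.14, 4.28], [0, 2.63], [-3.12, 3.12]. Speed limits (rad/s): [2.57, 2.57, 3.01, 3.14, 3.14, 3.14].

## Interface

Orientations are given as a unit quaternion [x, y, z, w].
In Python, from plant import manip gives the robot as it stands. The module is installed in compiled form; this text tells all that it offers.
- The arm moves only by the tool jog_arm, never from a script. Its argument "targets" is a list of rows, each a list of 4 numbers: the shift along the world's x, y, z in units of 50 mm (1.0 is 50 mm), then the turn about the world's z in units of 6 degrees (1.0 is 6 degrees). In form: [[x, y, z, roll], ...]. A call has 1 to 5 rows; each row is the pose to reach, as a shift and turn from the pose measured when the call began; what a row does not reach only later rows make up. A row lasts 1/10 s, in which the tool goes at most 50 mm and 8.59 degrees, less where a joint would pass 70% of its speed; a pose out of reach is approached as far as the arm can. A call with a gripper value outside its range is refused whole. "jaw" is the finger opening in mm, from 0 to 85.4, set as the call begins (left out, the last holds). The fingers move at their own pace and stop on an object; "force" is the grip in N (left out, the last holds). Time passes only in rows, so rows that repeat a pose let the fingers close. It gives the time, the measured TCP pose, the force and the opening at its end, in the units of the state.
- manip.get_state(): the state, without advancing time (a new reading comes with each control period).
- manip.grab_frame(name): name is "scene" or "top" or "wrist"; returns a dict with "pixels" (480x640x3 uint8, red, green, blue), "camera_matrix" (3x3 intrinsics, pixels), "world_to_cam" (4x4, takes a point from world to camera coordinates); the wrist camera has in their place "tool_from_camera" (4x4, takes a point from camera to tool coordinates, whose origin is the TCP and whose axes are the tool frame's). Camera axes: x right, y down, z forward; pixel columns grow to the right and rows downward; lengths in m; the calibration is good to about 2 mm. A picture is of the moment at which its call begins: read the wrist's pose just before it. There is no depth.
- manip.finish_job(): hands the job in, once; it reports no verdict.
Trained networks look in a picture, given as the dict that the camera call returned (one of the last four; its "shot" number tells which), for a name from the list of things; names that differ only in an ending like _2 or _b are one class to them, and where a whole thing is asked for, a point or a joint stands for the part that bears it (a point fixed in the world has none). Each returns a list of dicts, best first, with "conf" (0 to 1); they miss things now and then, are a little off and sometimes report something else, mostly with a low value. They report only what shows in the picture. A call takes as long as a camera call. They do not tell look-alikes from the thing itself.
- manip.find_in(picture, name): "location" ([row, column] in pixels, amid what is visible of it).
- manip.masks_of(picture, name): "mask" (480x640 bool, what is visible of it) and "location" ([row, column] in pixels, amid what is visible of it).
- manip.tip_of(picture, name): "location" ([row, column] in pixels: a listed point, or the origin of a listed thing).
The state is a dict: "time": time; "joints": joint angles; "joint_vel": joint speeds; "effort": joint torques, N m; "eef_pos": TCP position; "orientation": TCP orientation; "ft_force": force on the tool from outside, world axes, zero at the start; "ft_torque": the same for the moment, N m; "grip_width": opening from 0.0 (shut) to 1.0 (fully open).
Only numpy, scipy, OpenCV 4.12 (cv2) and the standard library are available. Lean on these libraries where they do the work, as an engineer would, in place of code of your own. Each camera call takes 0.05 s, during which the arm holds its last target.

## Task

Hang the green-handled scoop by its loop on the red hook inside the low drying cabinet: slip it in flat between the hook and the roof, where it does not fit upright, and tilt it down once the loop is on, before the hook has been moved. Then pull down on the scoop to draw the stiff hook to its hidden stop, which starts the drying, ending with a firm pull of about 14 N that shows it is against the stop, but never more than 18 N, and do not press hard on the roof or let the gripper push on the cabinet or hook. Let go so that the scoop hangs at rest by its loop, and leave everything else where it stands.

Things in the scene. Friction and masses are not known exactly. Their poses are not given: they have to be found in the camera images.
- scoop_grip (a point): Centre of the scoop's green grip sleeve, 10 mm above its underside; 60 mm long (x), 18 wide (y), 20 high (z): grasp across y. x runs along the scoop to the loop, z up as it lies flat. Along x: shank 7 mm thick from 30 to 130 mm, wire loop centred at 145 mm; behind, an open steel bowl 34 mm wide, 18 high, from -30 to -70 mm. Weight 0.12 to 0.21 kg.
- scoop_loop (a point): Centre of the scoop's steel hanging loop, same axes as the grip. The loop is an octagon of 5 mm wire lying in the scoop's x-y plane, opening 24 mm along x and 24 mm along y, outer size 34 mm.
- scoop: The whole scoop: origin below the grip sleeve's centre on its underside (10 mm under scoop_grip), same axes; 232 mm long overall. Pulled down by the sleeve with the loop on the hook, it tends to turn between the gripper pads about y.
- cabinet: Low white drying cabinet, fixed. Origin on the table straight below the hook's upturned tip; x from its open front to its back, z up. Inside: x = -75 mm (open front) to 52 mm (clear back panel), y = -167 to 167 mm (side walls), floor 6 mm thick. The hook's grey slide housing on the back panel starts at x = 38 mm.
- rest_bar (a point): Middle of the front face of the black rubber rest bar across the cabinet's back, 24 mm tall, its centre 55 mm above the table, 10 mm further back than the hook's tip. The hanging scoop's bowl swings back and leans on it, a few degrees off upright.
- roof: Clear roof of the cabinet with a blue front edge, 6 mm thick; its underside is 333 mm above the table, it reaches from x = -75 mm (front edge) to 58 mm in the cabinet's frame. Origin: on the underside straight above the hook's tip, axes as the cabinet. The gap between the hook's tip and the roof is 24 to 66 mm, as the hook starts.
- hook: The red hook, of 8 mm round bar: a level arm that comes forward from a 30 mm tall, 22 mm wide slide plate (front at x = 32 mm) to the corner at x = 0, then turns straight up. Origin and axes as hook_corner. It slides straight down and up, stiffly: drags at 5 N, stays where it is left, no spring. The hard lower stop is hidden and set differently each time, 5 to 25 mm below where the hook starts.
- hook_corner (a point): Corner of the red hook, on the bar's axis, where the level arm meets the upturned tip; axes as the cabinet. The tip's top is 22 mm above this point. It starts 245 to 287 mm above the table.
- jar: Small amber jar, 44 mm across, 60 mm tall, on the cabinet's floor beside the left wall. Leave it. Origin at its underside.
- tipbox: Pale, frosted box 60 x 60 x 50 mm on the cabinet's floor beside the right wall. Leave it. Origin at its underside.
- wash: White wash bottle with red cap, 70 mm across, 170 mm tall. Leave it. Origin at its underside.
- beaker: Glass beaker, 80 mm across, 110 mm tall. Leave it. Origin at its underside.
- wellplate: Pale, frosted well plate 127 x 85 x 16 mm. Leave it. Origin at its underside.
- pipettor: White and red pipette gun lying on the table, about 190 mm long, 36 mm high. Leave it. Origin at its underside.
- reagent: Green glass bottle with blue cap, 60 mm across, 120 mm tall. Leave it. Origin at its underside.
Not all that is in view belongs to the job. What is meant by the scoop is not orange, and is the larger of those in its own colour.

How it is judged:
By the outcome, as a careful person would: the job done as asked, in the order asked, and still so for the second after the job is handed in, with the robot touching nothing.
It also fails if it takes over 72 s, if anything falls off the work surface, if the arm or the gripper's body presses on something with over 40 N, if the wrist force passes 120 N, or if a joint passes its speed limit or range.

## Working session

There is one attempt and no reset: what is moved stays moved. The work goes in short steps, Python scripts to look and compute and a tool call to move; the robot and the scene stay as the last step left them, time stands still between calls to the robot, and variables do not carry over. Pictures are saved under pics/ and viewed, and the job is handed in when it is done.

Besides the shell and the picture viewer there is one more tool, called after "Call:" as name(argument=value, ...) on one line, values as JSON. jog_arm: Moves the arm, as the interface text tells. Its arguments: {"type":"object","properties":{"targets":{"type":"array","items":{"type":"array","items":{"type":"number"}}},"jaw":{"type":"number"},"force":{"type":"number"}},"required":["targets"]}

```bash
mkdir -p pics; ls; cat > h.py <<'E'
import numpy as np, cv2
from plant import manip
def save(p,n,crop=None,s=1):
    im=cv2.cvtColor(p["pixels"],cv2.COLOR_RGB2BGR)
    if crop: r0,r1,c0,c1=crop; im=im[r0:r1,c0:c1]
    if s!=1: im=cv2.resize(im,None,fx=s,fy=s,interpolation=cv2.INTER_CUBIC)
    cv2.imwrite("pics/"+n,im)
E
python3 - <<'E'
from h import *
s=manip.get_state(); print({k:np.round(v,3) for k,v in s.items()})
for n in ["scene","top","wrist"]:
    p=manip.grab_frame(n); save(p,n+"0.png")
    if n!="wrist": print(n,np.round(p["camera_matrix"],1).tolist(),np.round(p["world_to_cam"],3).tolist())
    else: print(np.round(p["tool_from_camera"],3).tolist())
    for o in ["scoop_grip","scoop_loop","hook_corner","cabinet","roof","rest_bar"]:
        print(n,o,[(np.round(d["location"]).tolist(),round(d["conf"],2)) for d in manip.tip_of(p,o)])
E
```

```text
pics
{'time': np.float64(0.0), 'joints': array([-1.361,  0.182,  1.608,  0.   ,  1.354, -0.206]), 'joint_vel': array([ 0.001, -0.001, -0.001, -0.002, -0.002, -0.001]), 'effort': array([ 1.0000e-03, -4.4488e+01, -3.5133e+01, -0.0000e+00,  9.0000e-03,
        0.0000e+00]), 'eef_pos': array([ 0.232, -0.525,  0.23 ]), 'orientation': array([ 0.386,  0.593, -0.386,  0.592]), 'ft_force': array([ 0.655, -0.138,  0.455]), 'ft_torque': array([ 0.016, -0.004, -0.011]), 'grip_width': np.float64(0.996)}
scene [[514.3, 0.0, 315.4], [0.0, 514.3, 243.0], [0.0, 0.0, 1.0]] [[-0.912, -0.41, -0.007, 0.412], [-0.29, 0.655, -0.698, 0.303], [0.291, -0.634, -0.716, 1.196], [0.0, 0.0, 0.0, 1.0]]
scene scoop_grip [([332.0, 261.0], 0.77)]
scene scoop_loop [([376.0, 200.0], 0.69), ([369.0, 250.0], 0.65), ([452.0, 283.0], 0.63), ([234.0, 262.0], 0.58)]
scene hook_corner [([244.0, 267.0], 0.42)]
scene cabinet [([245.0, 268.0], 0.75)]
scene roof [([152.0, 260.0], 0.64)]
scene rest_bar [([231.0, 262.0], 0.64)]
top [[514.1, 0.0, 317.3], [0.0, 514.1, 238.0], [0.0, 0.0, 1.0]] [[-0.016, -1.0, 0.005, -0.026], [-0.987, 0.015, -0.158, 0.515], [0.158, -0.007, -0.987, 1.276], [0.0, 0.0, 0.0, 1.0]]
top scoop_grip [([258.0, 188.0], 0.95), ([343.0, 149.0], 0.76), ([228.0, 262.0], 0.5)]
top scoop_loop [([205.0, 193.0], 0.88), ([303.0, 166.0], 0.56), ([238.0, 222.0], 0.49)]
top hook_corner []
top cabinet [([185.0, 357.0], 0.79)]
top roof [([143.0, 368.0], 0.97)]
top rest_bar []
[[-0.001, -0.277, 0.961, -0.142], [-0.0, -0.961, -0.277, 0.07], [1.0, -0.0, 0.001, 0.001], [0.0, 0.0, 0.0, 1.0]]
wrist scoop_grip []
wrist scoop_loop [([74.0, 238.0], 0.6)]
wrist hook_corner []
wrist cabinet []
wrist roof []
wrist rest_bar []
```

View pics/scene0.png

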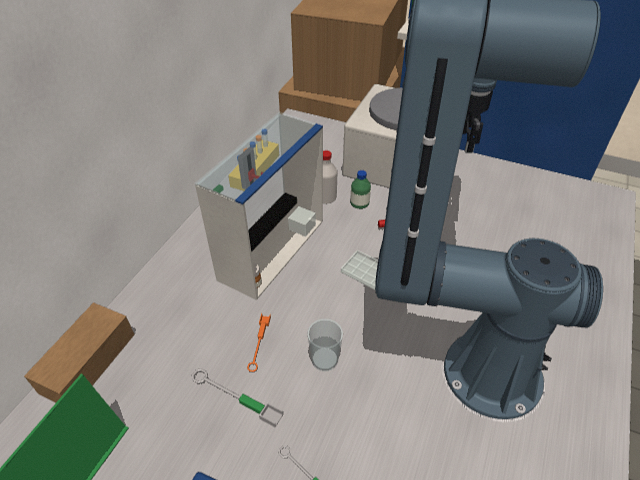

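View pics/top0.png

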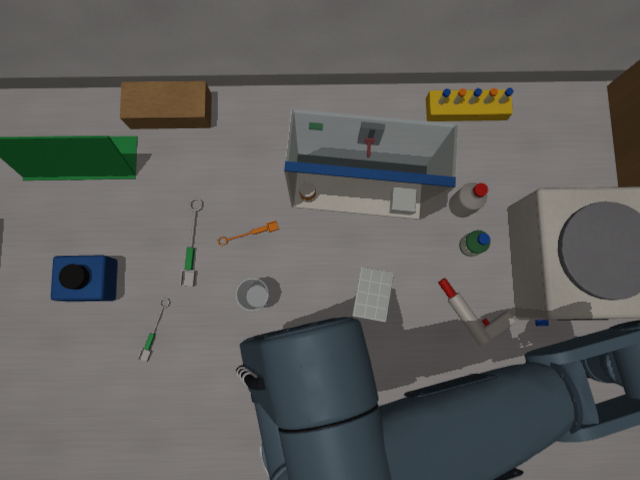

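View pics/wrist0.png

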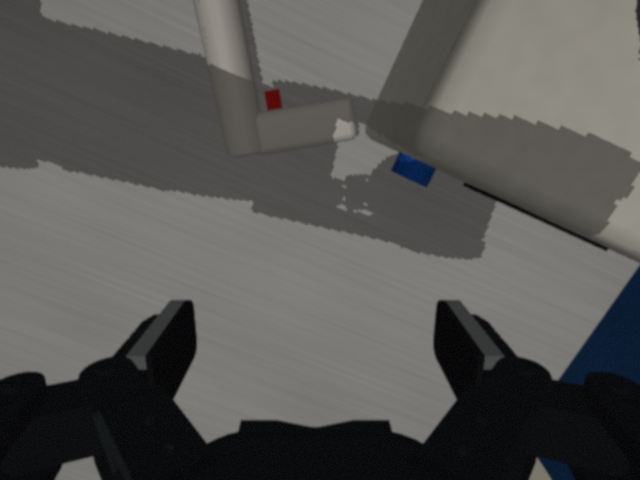

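Candidates for the scoop in the top view are: 
- the large green one, with its grip at (258,188) and loop at (205,193)
- the small green one, with its grip at (343,149)
- the orange one, at (228,262)

I choose the large green one. In the scene view its grip is at about (404,252) and its loop at (376,200). Next I'll check a close crop and triangulate.

```bash
cat >> h.py <<'E'
def ray(p,rc,s=None):
    K=np.array(p["camera_matrix"]); d=np.linalg.inv(K)@[rc[1],rc[0],1.]
    if "world_to_cam" in p:
        T=np.linalg.inv(np.array(p["world_to_cam"]))
    else:
        from scipy.spatial.transform import Rotation as R
        W=np.eye(4); W[:3,:3]=R.from_quat(s["orientation"]).as_matrix(); W[:3,3]=s["eef_pos"]
        T=W@np.array(p["tool_from_camera"])
    d=T[:3,:3]@d; return T[:3,3],d/np.linalg.norm(d)
def atz(r,z): o,d=r; return o+d*(z-o[2])/d[2]
def tri(rs):
    A=np.zeros((3,3));b=np.zeros(3)
    for o,d in rs:
        P=np.eye(3)-np.outer(d,d);A+=P;b+=P@o
    x=np.linalg.solve(A,b); return x,[np.linalg.norm((np.eye(3)-np.outer(d,d))@(x-o)) for o,d in rs]
def proj(p,X,s=None):
    K=np.array(p["camera_matrix"])
    c=np.array(p["world_to_cam"])@np.append(X,1); q=K@c[:3]; return q[:2][::-1]/q[2]
E
python3 - <<'E'
from h import *
sc=manip.grab_frame("scene"); tp=manip.grab_frame("top")
def show(p,n,f):
    for o in n:
        print(o,[(np.round(d["location"],1).tolist(),round(d["conf"],2)) for d in f(p,o)])
show(sc,["hook","hook_corner","scoop","scoop_grip","roof"],manip.find_in)
show(tp,["hook","hook_corner","scoop","roof","rest_bar"],manip.find_in)
save(tp,"t1.png",(180,300,130,290),5); save(tp,"t2.png",(100,220,270,470),4)
save(sc,"s1.png",(340,440,170,300),5); save(sc,"s2.png",(105,305,190,340),4)
t,s=ray(tp,(258,188)),ray(sc,(404,252)); print(tri([t,s]),atz(t,.01),atz(s,.01))
t,s=ray(tp,(205,193)),ray(sc,(376,200)); print(tri([t,s]),atz(t,.01),atz(s,.01))
print("hook",atz(ray(tp,(158,369)),.27),atz(ray(tp,(140,369)),.29))
print("roof front",atz(ray(tp,(165,287)),.336),atz(ray(tp,(181,454)),.336))
E
```

```text
hook []
hook_corner []
scoop [([407.4, 255.3], 0.97), ([456.1, 289.7], 0.53), ([333.0, 259.9], 0.53)]
scoop_grip [([404.7, 255.0], 0.85), ([464.1, 292.7], 0.64), ([336.8, 260.0], 0.51), ([192.6, 360.8], 0.45)]
roof [([157.3, 258.5], 0.96)]
hook []
hook_corner []
scoop [([266.9, 188.7], 0.96), ([227.8, 264.9], 0.64), ([342.7, 148.7], 0.62), ([192.7, 309.4], 0.61)]
roof [([193.4, 353.1], 0.63)]
rest_bar [([192.3, 359.7], 0.95)]
(array([0.47008809, 0.30126443, 0.01529189]), [np.float64(0.0014389135998766358), np.float64(0.0014389135998768648)]) [0.47212425 0.30306789 0.01      ] [0.47042528 0.29879423 0.01      ]
(array([0.61051686, 0.29082014, 0.01854635]), [np.float64(0.0007113064064443249), np.float64(0.0007113064064445143)]) [0.61317184 0.29314109 0.01      ] [0.61379935 0.28710942 0.01      ]
hook [ 0.65167433 -0.14724386  0.27      ] [ 0.68517723 -0.14624089  0.29      ]
roof front [0.61815399 0.02700402 0.336     ] [ 0.57965867 -0.30981027  0.336     ]
```

View pics/t1.png

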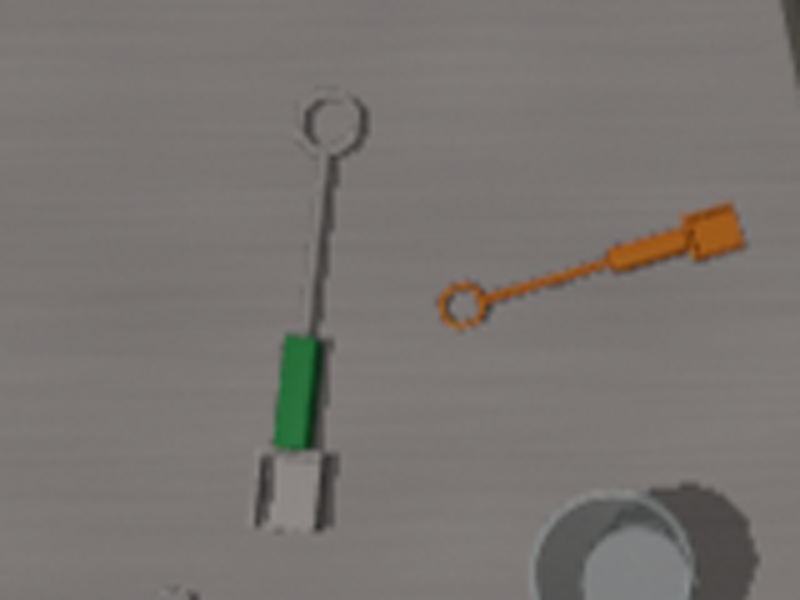

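View pics/t2.png

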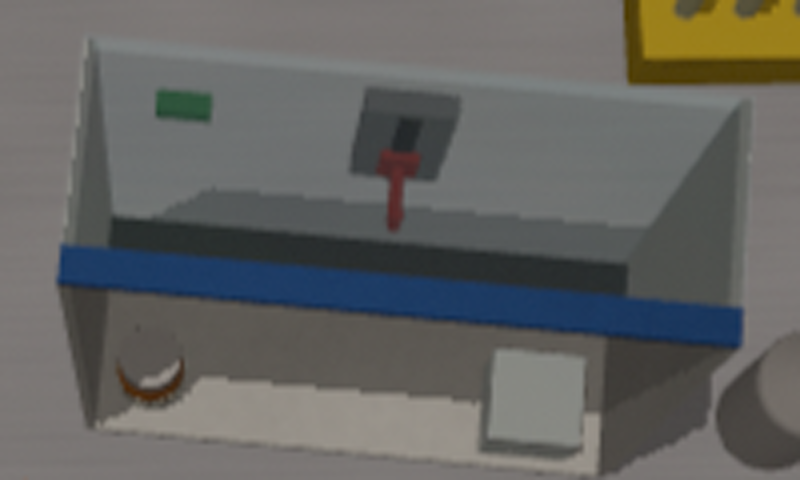

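View pics/s2.png

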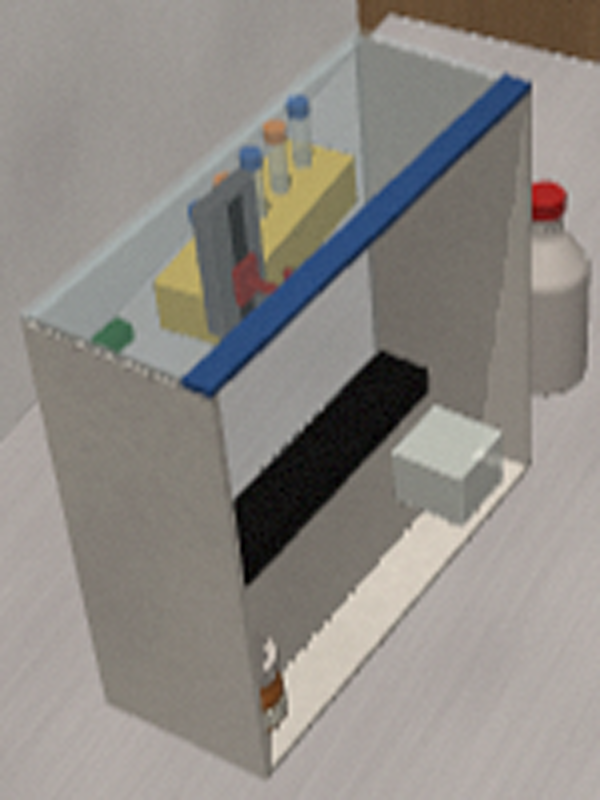

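View pics/s1.png

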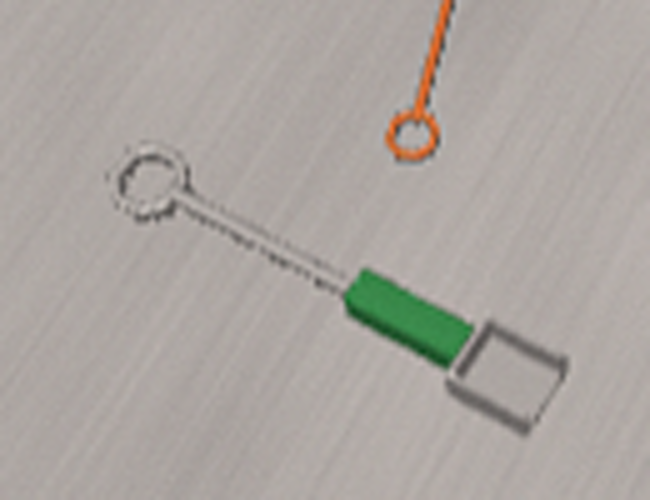

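The large green scoop is confirmed, and it lies with its loop away from the robot at a yaw of about -4°. The hook is seen through the clear roof, with its tip at about (157,369) in the top view.

```bash
python3 - <<'E'
from h import *
from scipy.spatial.transform import Rotation as R
s=manip.get_state(); print(R.from_quat(s["orientation"]).as_matrix().round(3), R.from_quat(s["orientation"]).as_matrix()[:,2])
sc=manip.grab_frame("scene"); tp=manip.grab_frame("top")
for p in (sc,tp): print(ray(p,(240,320))[0])
print(tri([ray(tp,(157,368.7)),ray(sc,(173,262.5))]))
w=manip.grab_frame("wrist");print(w["camera_matrix"])
print(manip.get_state()["time"])
E
```

```text
[[-0.     0.915  0.404]
 [-0.     0.404 -0.915]
 [-1.    -0.     0.   ]] [ 4.03908612e-01 -9.14799340e-01  1.69261080e-05]
[0.11487415 0.72927874 1.07118141]
[ 0.3065607  -0.02438101  1.341452  ]
(array([ 0.6555685 , -0.14504667,  0.27525731]), [np.float64(0.0033703755624499227), np.float64(0.003370375562449842)])
[[402.7327916    0.         314.60354527]
 [  0.         402.7327916  233.98898515]
 [  0.           0.           1.        ]]
1.8
```

Call:
jog_arm(targets=[[0,0,1,1.4],[0.3,0.5,2,2.8],[0.8,1,3,4.2],[1.3,1.6,3.8,5.6],[1.8,2.2,3.8,7.0]], jaw=60)

```text
time: 2.3
eef_pos: [0.3174, -0.423, 0.423]
orientation: [0.145, 0.69, -0.149, 0.693]
ft_force: [1.0, 0.0, 0.7]
grip_width: 0.704
```

Call:
jog_arm(targets=[[0.6,0.8,0,1.4],[1.2,1.6,0,2.8],[1.8,2.4,0,4.2],[2.4,3.2,0,5.6],[3,4,0,7.0]])

```text
time: 2.8
eef_pos: [0.4682, -0.2211, 0.4233]
orientation: [-0.114, 0.696, 0.111, 0.7]
ft_force: [0.8, -0.3, 0.3]
grip_width: 0.7
```

Call:
jog_arm(targets=[[0.3,0.6,0,1.4],[0.6,1.2,0,2.8],[0.6,1.5,0,4.2],[0.6,1.5,0,5.6],[0.6,1.5,0,7.0]])

```text
time: 3.3
eef_pos: [0.4984, -0.1452, 0.4235]
orientation: [-0.359, 0.607, 0.357, 0.612]
ft_force: [-0.2, -0.5, -0.2]
grip_width: 0.702
```

Call:
jog_arm(targets=[[0,0,0,1.3],[0,0,0,2.6],[0,0,0,3.8],[0,0,0,3.8]])

```text
time: 3.7
eef_pos: [0.4984, -0.1452, 0.4235]
orientation: [-0.472, 0.524, 0.471, 0.529]
ft_force: [0.6, 0.3, -0.3]
grip_width: 0.705
```

```bash
cat >> h.py <<'E'
def yaw(s):
    from scipy.spatial.transform import Rotation as R
    m=R.from_quat(s["orientation"]).as_matrix(); return np.degrees(np.arctan2(-m[1,1],-m[0,1])), m
import pickle
def shot(n,names=()):
    s=manip.get_state(); p=manip.grab_frame("wrist"); save(p,n+".png"); pickle.dump((s,p),open("pics/"+n+".pkl","wb"))
    print("yaw",yaw(s)[0].round(2),"tcp",s["eef_pos"].round(4),"F",s["ft_force"].round(2),"t",s["time"])
    for o in names: print(o,[(np.round(d["location"],1).tolist(),round(d["conf"],2)) for d in manip.tip_of(p,o)])
    return s,p
E
python3 - <<'E'
from h import *
shot("w1",["hook_corner","roof","rest_bar"])
E
```

```text
yaw -6.33 tcp [ 0.4984 -0.1452  0.4235] F [ 0.56  0.27 -0.34] t 3.7
hook_corner [([108.6, 639.0], 0.29)]
roof []
rest_bar [([299.8, 323.3], 0.62)]
```

View pics/w1.png

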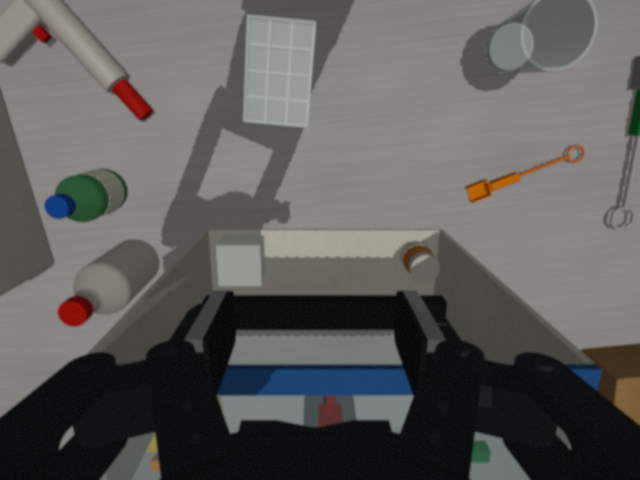

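The wrist view is aligned with the cabinet. The blue front edge is level at row 367 and the red hook is at (405,330). I'll take a second view from farther in.

Call:
jog_arm(targets=[[0.8,0,0,0],[1.6,-0.1,0.4,0],[1.8,-0.1,0.4,0],[1.8,-0.1,0.4,0]])

```text
time: 4.3
eef_pos: [0.5892, -0.1502, 0.4425]
orientation: [-0.47, 0.525, 0.471, 0.53]
ft_force: [0.5, -0.1, -0.6]
grip_width: 0.7
```

```bash
python3 - <<'E'
from h import *
s,p=shot("w2",["hook_corner","roof","rest_bar"])
save(p,"w2c.png",(200,350,220,420),4)
s1,p1=pickle.load(open("pics/w1.pkl","rb")); save(p1,"w1c.png",(350,440,240,410),4)
E
```

```text
yaw -6.55 tcp [ 0.5892 -0.1502  0.4425] F [ 0.52 -0.1  -0.61] t 4.3
hook_corner [([151.3, 625.0], 0.74), ([199.6, 131.6], 0.28)]
roof [([327.6, 327.0], 0.59), ([232.5, 320.9], 0.37)]
rest_bar [([233.6, 322.0], 0.57), ([152.2, 627.7], 0.24)]
```

View pics/w2.png

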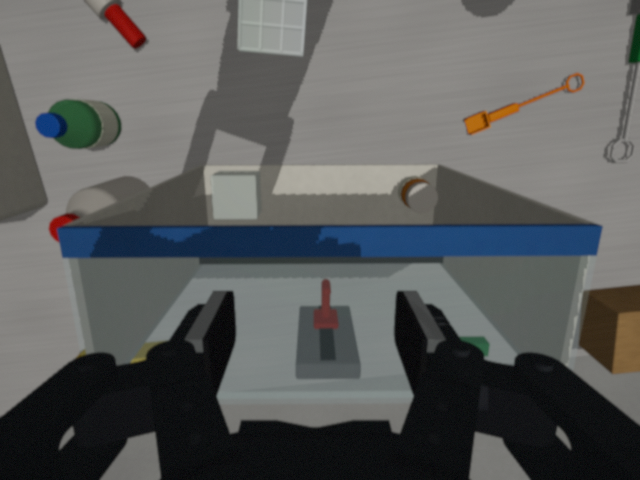

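View pics/w1c.png

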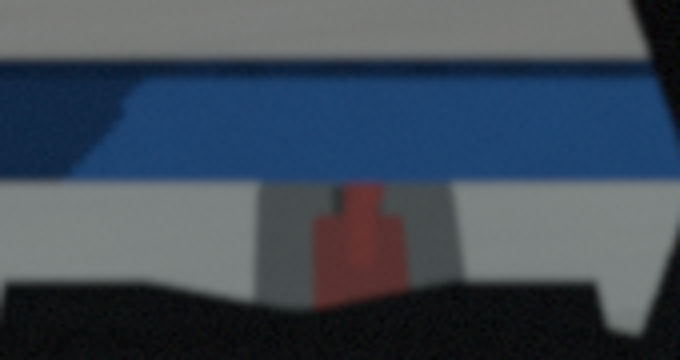

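Call:
jog_arm(targets=[[0.8,0,0.4,0],[1.6,-0.1,0.8,0],[1.6,-0.1,0.8,0],[1.6,-0.1,0.8,0]])

```text
time: 4.9
eef_pos: [0.6673, -0.1552, 0.4826]
orientation: [-0.47, 0.526, 0.471, 0.53]
ft_force: [-0.1, -1.0, -0.7]
grip_width: 0.706
```

```bash
python3 - <<'E'
from h import *
s,p=shot("w3",["hook_corner","roof"])
save(p,"w3c.png",(150,270,260,400),5)
s1,p1=pickle.load(open("pics/w2.pkl","rb")); save(p1,"w2c.png",(220,340,260,400),5)
E
```

```text
yaw -6.58 tcp [ 0.6673 -0.1552  0.4826] F [-0.08 -0.96 -0.72] t 4.9
hook_corner []
roof [([205.6, 322.2], 0.78)]
```

View pics/w3c.png

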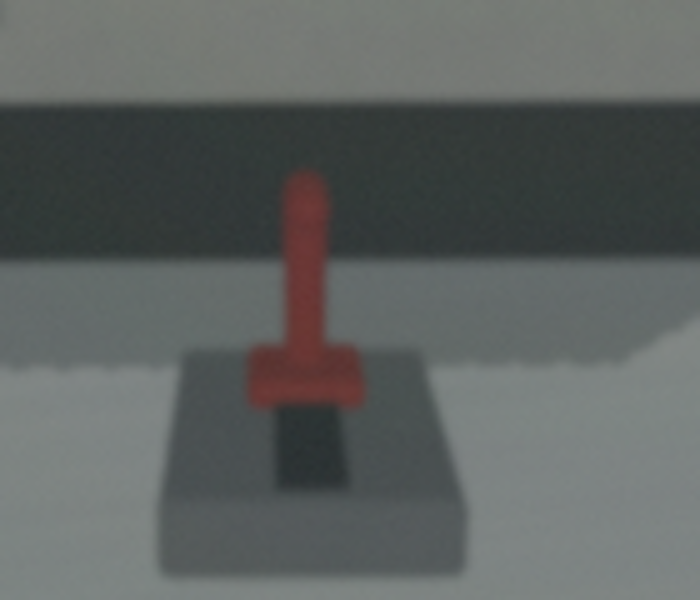

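View pics/w2c.png

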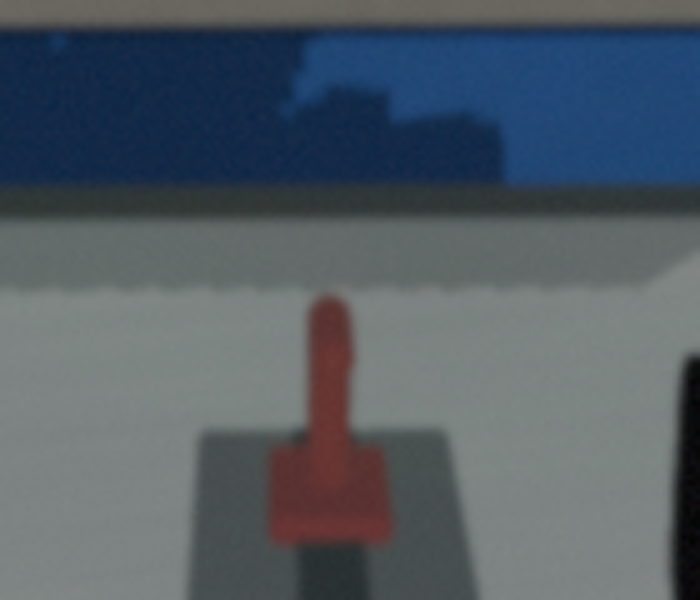

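```bash
cat > fit.py <<'E'
from h import *
from scipy.optimize import minimize
from scipy.spatial.transform import Rotation as R
def cam(s,p):
    if "world_to_cam" in p: return np.array(p["world_to_cam"])
    W=np.eye(4); W[:3,:3]=R.from_quat(s["orientation"]).as_matrix(); W[:3,3]=s["eef_pos"]
    return np.linalg.inv(W@np.array(p["tool_from_camera"]))
views=[pickle.load(open(f"pics/{n}.pkl","rb")) for n in ("w2","w3")]
tp=manip.grab_frame("top"); views.append((None,tp))
crops=[(265,340,300,350),(175,240,300,350),(135,165,355,382)]
Z=8
def redmask(p,c):
    im=p["pixels"][c[0]:c[1],c[2]:c[3]].astype(float)
    im=cv2.resize(im,None,fx=Z,fy=Z,interpolation=cv2.INTER_LINEAR)
    r=im[...,0]-np.maximum(im[...,1],im[...,2]); return np.clip((r-8)/24,0,1) if False else (r>22).astype(float)
masks=[redmask(p,c) for (s,p),c in zip(views,crops)]
print([m.sum() for m in masks])
t=np.linspace(0,2*np.pi,24,endpoint=False)
def model(q):
    X,Y,z,pz,th,yw=q; r=.004
    sp=lambda c,: None
    u=R.random(60,random_state=1).apply([r,0,0])
    tip=np.vstack([np.c_[r*np.cos(t),r*np.sin(t),0*t+.022],u])
    arm=np.vstack([u,np.c_[0*t+.032,r*np.cos(t),r*np.sin(t)]])
    b=np.array([[x,y,zz] for x in(.032,.032+th) for y in(-.011,.011) for zz in(pz-.015,pz+.015)])
    Q=R.from_euler("z",yw).as_matrix()
    return [g@Q.T+[X,Y,z] for g in(tip,arm,b)]
def render(q,v,c):
    s,p=v; T=cam(s,p);K=np.array(p["camera_matrix"])
    out=np.zeros(((c[1]-c[0])*Z,(c[3]-c[2])*Z),np.uint8)
    for g in model(q):
        x=(g@T[:3,:3].T+T[:3,3])@K.T; uv=x[:,:2]/x[:,2:]
        uv=((uv-[c[2],c[0]]+.5)*Z-.5)
        h=cv2.convexHull(uv.astype(np.float32)); cv2.fillConvexPoly(out,np.round(h*16).astype(np.int32),1,shift=4)
    return out
def cost(q,vs=(0,1)):
    e=0
    for i in vs:
        r=render(q,views[i],crops[i]); m=masks[i]
        e+=1-(r*m).sum()/np.maximum(r,m).sum()
    return e+ ((q[5]-np.radians(-6.5))/.03)**2*.02
if __name__=="__main__":
  for vs in((0,1),(0,1,2)):
    best=None
    for z0 in(.25,.265,.28):
        q0=np.array([.667,-.149,z0,0,.006,-.113])
        sim=np.vstack([q0]+[q0+d for d in np.diag([.008,.004,.012,.006,.004,.03])])
        o=minimize(cost,q0,args=(vs,),method="Nelder-Mead",options=dict(initial_simplex=sim,maxiter=600,xatol=1e-5,fatol=1e-5))
        print(vs,o.fun.round(4),o.x.round(4))
E
python3 fit.py
```

```text
[np.float64(42936.0), np.float64(33868.0), np.float64(0.0)]
(0, 1) 0.1795 [ 0.6635 -0.1496  0.249   0.004   0.0029 -0.1095]
(0, 1) 0.1763 [ 0.6631 -0.1497  0.2504  0.0033  0.0029 -0.1095]
(0, 1) 0.2032 [ 0.6631 -0.1496  0.255  -0.0026  0.0035 -0.1111]
(0, 1, 2) 1.1795 [ 0.6635 -0.1496  0.249   0.004   0.0029 -0.1095]
(0, 1, 2) 1.1763 [ 0.6631 -0.1497  0.2504  0.0033  0.0029 -0.1095]
(0, 1, 2) 1.2032 [ 0.6631 -0.1496  0.255  -0.0026  0.0035 -0.1111]
```

```bash
cat > ov.py <<'E'
from fit import *
import sys
q=np.array(eval(sys.argv[1])); ims=[]
for v,c in zip(views,crops):
    im=cv2.resize(v[1]["pixels"][c[0]:c[1],c[2]:c[3]],None,fx=Z,fy=Z)[...,::-1].copy()
    cs,_=cv2.findContours(render(q,v,c),cv2.RETR_EXTERNAL,cv2.CHAIN_APPROX_NONE); cv2.drawContours(im,cs,-1,(0,255,0),1)
    im=cv2.copyMakeBorder(im,0,600-im.shape[0],0,0,cv2.BORDER_CONSTANT); ims.append(im)
im=np.hstack(ims); print(im.shape); cv2.imwrite("pics/ov.png",cv2.resize(im,(800,int(im.shape[0]*800/im.shape[1]))))
E
python3 ov.py "[0.6631,-0.1497,0.2504,0.0033,0.0029,-0.1095]"; python3 - <<'E'
import pickle;s,p=pickle.load(open("pics/w3.pkl","rb"))
print(p["pixels"][175:240:3,321].tolist()); print(p["pixels"][195,310:332].tolist())
E
```

```text
[np.float64(42936.0), np.float64(33868.0), np.float64(0.0)]
(600, 1016, 3)
[[52, 58, 56], [52, 58, 55], [51, 59, 57], [75, 56, 52], [97, 58, 56], [106, 57, 54], [105, 56, 56], [102, 56, 55], [107, 56, 54], [106, 55, 53], [107, 57, 55], [107, 56, 54], [107, 55, 53], [107, 56, 52], [107, 56, 53], [105, 53, 51], [97, 53, 49], [100, 56, 52], [97, 56, 53], [45, 52, 52], [44, 51, 52], [43, 50, 50]]
[[48, 54, 55], [50, 55, 56], [52, 58, 58], [49, 55, 56], [49, 56, 56], [57, 55, 57], [70, 54, 54], [89, 54, 54], [97, 54, 52], [99, 54, 53], [99, 53, 53], [100, 52, 51], [100, 54, 52], [98, 53, 52], [90, 53, 52], [74, 57, 57], [57, 55, 55], [53, 59, 57], [52, 57, 58], [52, 58, 58], [50, 56, 57], [52, 59, 59]]
```

View pics/ov.png

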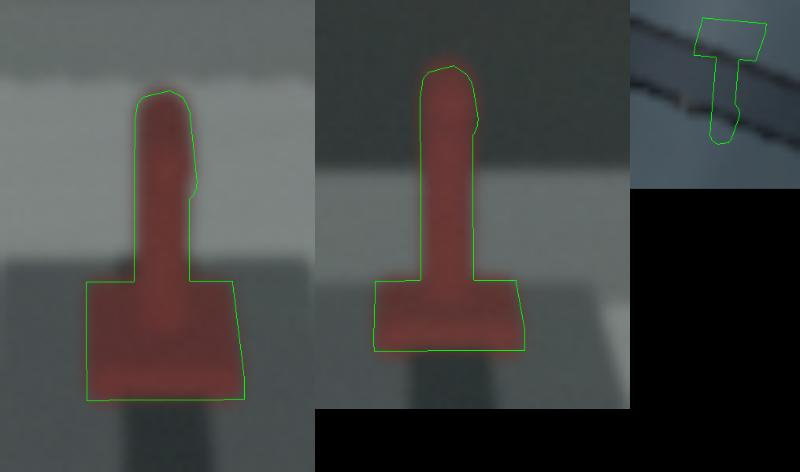

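```bash
python3 - <<'E'
s=open("fit.py").read()
s=s.replace('tp=manip.grab_frame("top"); ','tp=manip.grab_frame("top"); tp["pixels"]=cv2.imread("pics/top0.png")[...,::-1]; ').replace("random(60,","random(800,")
s=s.replace("(135,165,355,382)]","(132,166,355,385)]").replace("return np.clip((r-8)/24,0,1) if False else (r>22).astype(float)","return (r>np.percentile(r,99)/2).astype(float)")
open("fit.py","w").write(s)
E
python3 fit.py; python3 ov.py "[0.6631,-0.1497,0.2504,0.0033,0.0029,-0.1095]"
```

```text
[np.float64(41380.0), np.float64(32323.0), np.float64(6299.0)]
(0, 1) 0.234 [ 0.6634 -0.1498  0.2499  0.0035  0.0024 -0.0968]
(0, 1) 0.2257 [ 0.6632 -0.1494  0.2529  0.0009  0.0026 -0.1102]
(0, 1) 0.2355 [ 0.6642 -0.1497  0.243   0.0092  0.0023 -0.1133]
(0, 1, 2) 0.524 [ 0.6659 -0.1495  0.2387  0.0095  0.0022 -0.1074]
(0, 1, 2) 0.5109 [ 0.666  -0.1495  0.2328  0.0157  0.0021 -0.1058]
(0, 1, 2) 0.5222 [ 0.6652 -0.1493  0.241   0.009   0.0024 -0.1094]
[np.float64(41380.0), np.float64(32323.0), np.float64(6299.0)]
(600, 1040, 3)
```

View pics/ov.png

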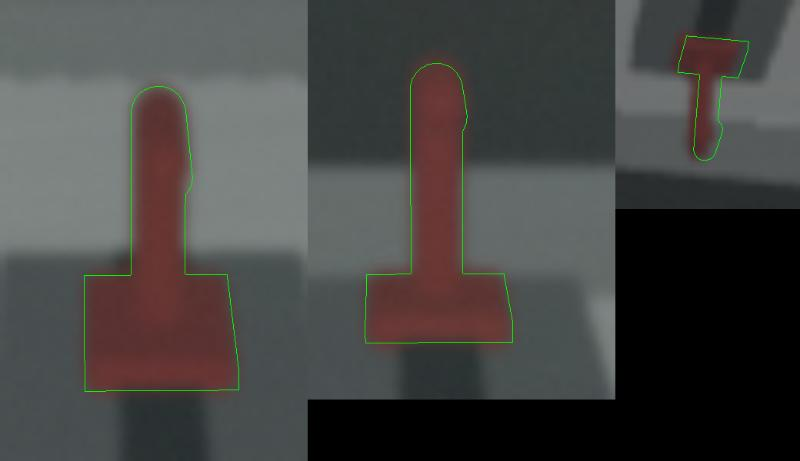

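Call:
jog_arm(targets=[[0,0.6,0,-1.4],[0,1.2,0,-2.8],[0,1.8,0,-4.2],[0,2.4,-0.3,-5.6],[0,2.7,-0.6,-7.0]])

```text
time: 5.75
eef_pos: [0.666, -0.0173, 0.4553]
orientation: [-0.25, 0.659, 0.247, 0.665]
ft_force: [-0.0, -0.1, -0.5]
grip_width: 0.706
```

Call:
jog_arm(targets=[[0,0,0,-1.4],[0,0,0,-2.8],[0,0,0,-4.2],[0,0,-0.3,-5.6],[0,0,-0.6,-7.0]])

```text
time: 6.25
eef_pos: [0.6657, -0.0172, 0.426]
orientation: [0.004, 0.704, -0.01, 0.71]
ft_force: [-0.2, 0.5, -0.5]
grip_width: 0.703
```

```bash
python3 - <<'E'
from h import *
s,p=shot("w4",["hook_corner"])
E
```

```text
yaw -91.15 tcp [ 0.6657 -0.0172  0.426 ] F [-0.17  0.5  -0.49] t 6.25
hook_corner []
```

View pics/w4.png

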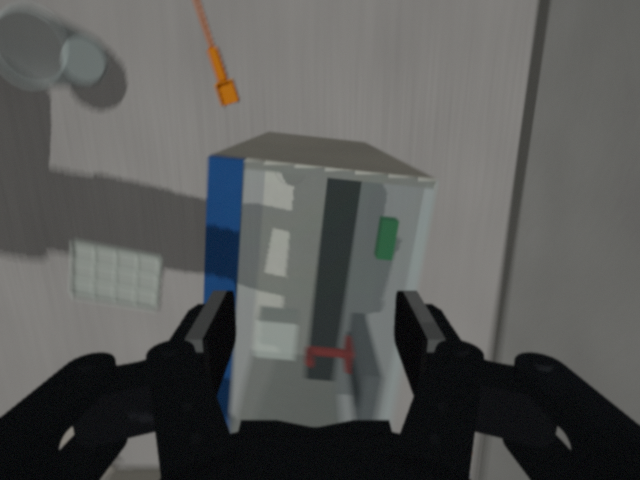

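The side view shows the hook clearly, with its tip at about (357,309) and its slide plate at (355,350). I'll fit all three views jointly.

```bash
sed -i 's/("w2","w3")/("w2","w3","w4")/; s/(175,240,300,350),/(175,240,300,350),(330,382,295,365),/; s/for vs in((0,1),(0,1,2))/for vs in((0,1,2),(1,2))/' fit.py
sed -i 's/ in zip(views,crops):/ in list(zip(views,crops))[:3]:/' ov.py
python3 fit.py
```

```text
[np.float64(41380.0), np.float64(32323.0), np.float64(39646.0), np.float64(6299.0)]
(0, 1, 2) 0.4833 [ 0.6616 -0.1496  0.2529  0.0043  0.0021 -0.1103]
(0, 1, 2) 0.479 [ 0.6615 -0.1495  0.253   0.0046  0.0022 -0.1092]
(0, 1, 2) 0.5276 [ 0.6615 -0.1499  0.2529  0.0052  0.0024 -0.0813]
(1, 2) 0.3284 [ 0.6614 -0.1492  0.2535  0.0066  0.0023 -0.1093]
(1, 2) 0.3355 [ 0.6613 -0.1497  0.2527  0.0063  0.0025 -0.1003]
(1, 2) 0.4066 [ 0.6609 -0.1496  0.2527  0.0136  0.0014 -0.0905]
```

```bash
python3 ov.py "[0.6615,-0.1495,0.2530,0.0046,0.0022,-0.1092]"
```

```text
[np.float64(41380.0), np.float64(32323.0), np.float64(39646.0), np.float64(6299.0)]
(600, 1360, 3)
```

View pics/ov.png

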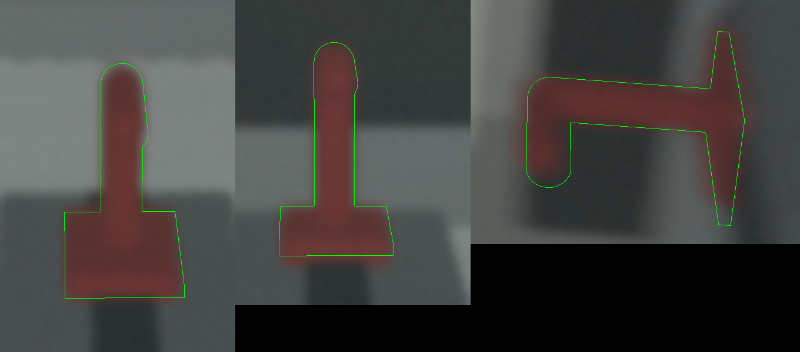

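```bash
python3 - <<'E'
from fit import *
tip=np.array([.6615,-.1495]); ex=np.array([np.cos(-.1092),np.sin(-.1092)])
def P(i,X):
    s,p=views[i];T=cam(s,p);c=T@np.append(X,1);q=np.array(p["camera_matrix"])@c[:3];return (q[:2][::-1]/q[2]).round(1)
for i in(0,1,2):
    for z in(.333,.339): print(i,z,P(i,np.append(tip-.075*ex,z)),P(i,np.append(tip+.052*ex,z)))
s0=cv2.imread("pics/scene0.png"); sc=manip.grab_frame("scene")
for z in(0,.022): print("scene",proj(sc,[.6615,-.1495,.253+z]),"top",proj(views[3][1],[.6615,-.1495,.253+z]))
print("plate ctr scene",proj(sc,np.append(tip+.032*ex,.2576)), "edge", proj(sc,np.append(tip-.075*ex,.339)),"edge top",proj(views[3][1],np.append(tip-.075*ex,.339)))
E
```

```text
[np.float64(41380.0), np.float64(32323.0), np.float64(39646.0), np.float64(6299.0)]
0 0.333 [224.7 329.5] [391.2 328.6]
0 0.339 [227.2 329.9] [396.6 328.9]
1 0.333 [ 99.9 322.6] [272.1 322.6]
1 0.339 [ 99.5 322.8] [275.  322.8]
2 0.333 [407.6 203.8] [419.7 384.6]
2 0.339 [413.8 201.6] [426.  386.1]
scene [178.72772842 263.28263381] top [156.09557056 369.07544832]
scene [171.80346507 262.5833656 ] top [152.88188617 370.1383902 ]
plate ctr scene [173.35859426 252.77583338] edge [160.02810685 286.60782115] edge top [178.3118832 370.671361 ]
```

```bash
python3 - <<'E'
import cv2
im=cv2.imread("pics/scene0.png")[150:200,230:300]; cv2.imwrite("pics/sc_z.png",cv2.resize(im,None,fx=11,fy=11,interpolation=cv2.INTER_CUBIC))
E
```

```text
(no output)
```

View pics/sc_z.png

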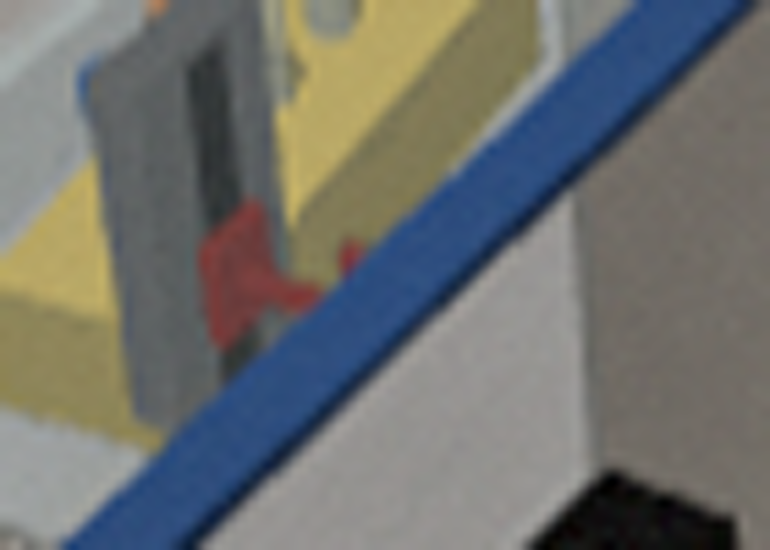

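The scene view cross-checks the fit. The tip top is seen at (172,262) and predicted at (171.8,262.6). So the hook corner is at about (0.6615, -0.1495, 0.253) with a yaw of -6.3°, and the tip-to-roof gap is about 58 mm. I'm going to the scoop now.

Call:
jog_arm(targets=[[-0.3,0.8,0,1.4],[-0.6,1.6,0,2.8],[-0.9,2.4,0,4.2],[-1.2,3.2,0,5.6],[-1.6,4,0,7.0]])

```text
time: 7.05
eef_pos: [0.5858, 0.184, 0.4278]
orientation: [-0.254, 0.656, 0.251, 0.665]
ft_force: [-0.2, 1.1, 0.3]
grip_width: 0.705
```

Call:
jog_arm(targets=[[-0.6,0.8,-0.3,1.4],[-1.2,1.6,-0.9,2.8],[-1.8,2.2,-1.5,4.2],[-2.3,2.4,-2.2,5.6],[-2.5,2.4,-2.9,7.0]])

```text
time: 7.55
eef_pos: [0.4592, 0.3064, 0.2837]
orientation: [-0.475, 0.517, 0.475, 0.53]
ft_force: [0.7, -0.1, 0.6]
grip_width: 0.704
```

Call:
jog_arm(targets=[[0,0,-0.5,1.0],[0,0,-0.5,1.0],[0,0,-0.5,1.0]])

```text
time: 7.85
eef_pos: [0.46, 0.3065, 0.2602]
orientation: [-0.502, 0.492, 0.501, 0.505]
ft_force: [-0.2, -0.2, 0.1]
grip_width: 0.701
```

```bash
python3 - <<'E'
from h import *
s,p=shot("w5",["scoop_grip","scoop_loop","scoop"])
for o in("scoop_grip","scoop_loop"):
    for d in manip.tip_of(p,o)[:2]: print(o,atz(ray(p,d["location"],s),.01))
E
```

```text
yaw 0.33 tcp [0.46   0.3065 0.2602] F [-0.21 -0.22  0.07] t 7.85
scoop_grip [([268.7, 129.6], 0.82), ([200.9, 302.9], 0.72)]
scoop_loop [([243.3, 223.1], 0.76), ([328.5, 291.1], 0.74), ([76.9, 373.2], 0.68)]
scoop [([195.6, 303.1], 0.84), ([265.2, 132.3], 0.65)]
scoop_grip [0.54483397 0.1165893  0.01      ]
scoop_grip [0.47247517 0.29656501 0.01      ]
scoop_loop [0.51689425 0.21501228 0.01      ]
scoop_loop [0.6149723  0.28329746 0.01      ]
```

View pics/w5.png

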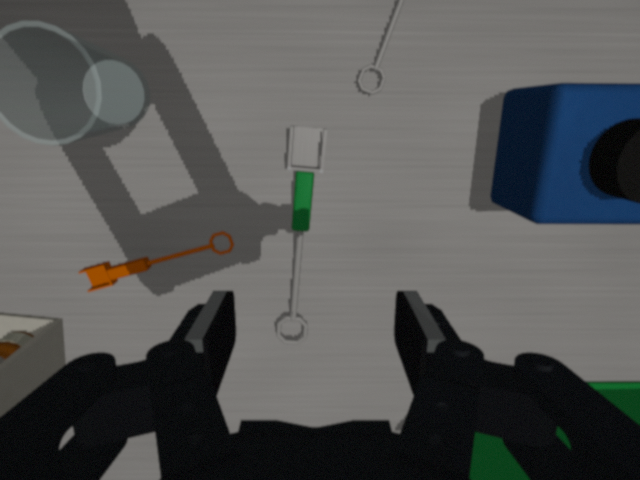

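Call:
jog_arm(targets=[[0,-0.1,-0.8,-0.9],[0.04,-0.18,-1.6,-0.9],[0.04,-0.18,-2.4,-0.9],[0.04,-0.18,-2.4,-0.9]], jaw=60)

```text
time: 8.55
eef_pos: [0.4585, 0.2957, 0.1349]
orientation: [-0.476, 0.518, 0.478, 0.525]
ft_force: [-0.4, -0.1, -0.5]
grip_width: 0.705
```

```bash
python3 - <<'E'
from h import *
s5,p5=pickle.load(open("pics/w5.pkl","rb"))
s,p=shot("w6",["scoop_grip","scoop_loop"])
def gc(p,lo,hi):
    im=p["pixels"].astype(int); m=((im[...,1]-im[...,0]>40)&(im[...,1]-im[...,2]>25)).astype(np.uint8)
    n,l,st,c=cv2.connectedComponentsWithStats(m); return [(st[i].tolist(),c[i][::-1].round(1)) for i in range(1,n) if st[i,4]>60]
print(gc(p5,0,0),gc(p,0,0))
E
```

```text
yaw -5.07 tcp [0.4585 0.2957 0.1349] F [-0.43 -0.07 -0.52] t 8.55
scoop_grip [([351.2, 89.3], 0.69), ([244.0, 315.9], 0.59)]
scoop_loop [([413.8, 318.0], 0.93), ([55.6, 404.4], 0.91), ([309.3, 208.6], 0.9), ([241.3, 318.9], 0.55)]
[([293, 172, 20, 58, 949], array([199.9, 302.3])), ([589, 383, 51, 41, 1088], array([396.3, 622. ])), ([557, 428, 13, 19, 94], array([436.5, 562.6])), ([470, 433, 59, 47, 1831], array([460.6, 493.2]))] [([306, 203, 25, 82, 1948], array([242.6, 318. ])), ([517, 466, 12, 14, 109], array([473.9, 521.1]))]
```

View pics/w6.png

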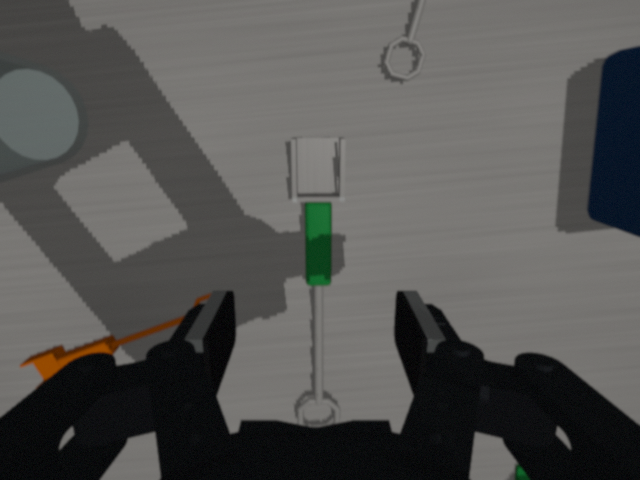

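```bash
python3 - <<'E'
from h import *
s5,p5=pickle.load(open("pics/w5.pkl","rb")); s,p=pickle.load(open("pics/w6.pkl","rb"))
print(tri([ray(p5,(199.9,302.3),s5),ray(p,(242.6,318.),s)]), tri([ray(p5,(328.5,291.1),s5),ray(p,(413.8,318.),s)]))
for rc in[(242.6,318),(203,317.5),(285,318),(411,318.5)]: print(atz(ray(p,rc,s),.015 if rc[0]<300 else .01))
E
```

```text
(array([0.46955827, 0.29624661, 0.01881057]), [np.float64(0.00012164407933221387), np.float64(0.00012164407933216379)]) (array([0.61492125, 0.2836406 , 0.01009173]), [np.float64(0.00033834406776138957), np.float64(0.00033834406776135753)])
[0.47076884 0.29632676 0.015     ]
[0.44327336 0.29836473 0.015     ]
[0.50201938 0.29363212 0.015     ]
[0.61237187 0.28459951 0.01      ]
```

Call:
jog_arm(targets=[[0.04,0.02,-0.6,0],[0.04,0.02,-1.2,0],[0.04,0.02,-1.8,0],[0.04,0.02,-2.2,0],[0.04,0.02,-2.2,0]])

```text
time: 9.2
eef_pos: [0.4655, 0.2989, 0.0321]
orientation: [-0.478, 0.514, 0.477, 0.529]
ft_force: [-0.2, 0.1, 0.1]
grip_width: 0.699
```

Call:
jog_arm(targets=[[-0.06,-0.04,-0.3,0],[-0.06,-0.04,-0.5,0],[-0.06,-0.04,-0.5,0],[-0.06,-0.04,-0.5,0]])

```text
time: 9.6
eef_pos: [0.4635, 0.2974, 0.0085]
orientation: [-0.479, 0.513, 0.477, 0.529]
ft_force: [0.1, 0.7, 0.1]
grip_width: 0.702
```

Call:
jog_arm(targets=[[-0.02,-0.01,-0.1,0],[-0.02,-0.01,-0.1,0]])

```text
time: 9.8
eef_pos: [0.4628, 0.297, 0.0038]
orientation: [-0.479, 0.513, 0.477, 0.53]
ft_force: [0.2, 0.4, 0.1]
grip_width: 0.707
```

Call:
jog_arm(targets=[[0,0,0,0],[0,0,0,0],[0,0,0,0],[0,0,0,0],[0,0,0,0]], jaw=5, force=40)

```text
time: 10.3
eef_pos: [0.4631, 0.2972, 0.0042]
orientation: [-0.479, 0.513, 0.477, 0.53]
ft_force: [-0.2, -0.0, 4.0]
grip_width: 0.201
```

Call:
jog_arm(targets=[[0,0,0.2,0],[0,0,0.8,0],[0,0,1.6,0],[0,0,1.6,0]])

```text
time: 10.7
eef_pos: [0.4668, 0.2986, 0.0899]
orientation: [-0.48, 0.51, 0.475, 0.533]
ft_force: [1.6, 0.5, -0.5]
grip_width: 0.2
```

```bash
python3 - <<'E'
from h import *
s,p=shot("w7",["scoop_grip","scoop_loop"]); sc=manip.grab_frame("scene"); save(sc,"s7.png",(300,460,130,330),4)
E
```

```text
yaw -5.02 tcp [0.4668 0.2986 0.0899] F [ 1.57  0.52 -0.52] t 10.7
scoop_grip [([379.9, 41.0], 0.84), ([333.9, 314.8], 0.74)]
scoop_loop [([326.3, 181.9], 0.6)]
```

View pics/w7.png

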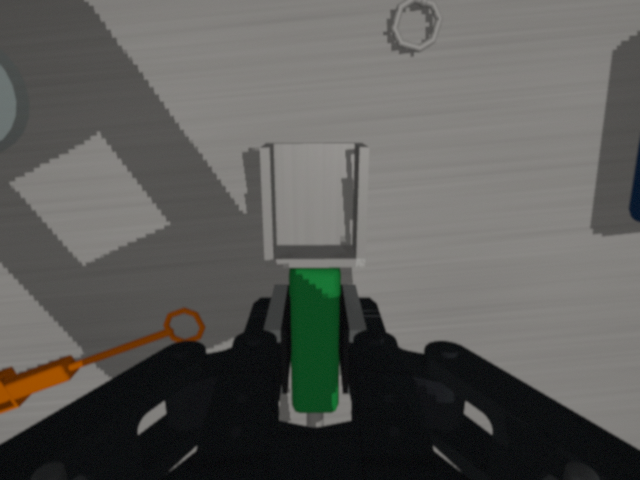

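View pics/s7.png

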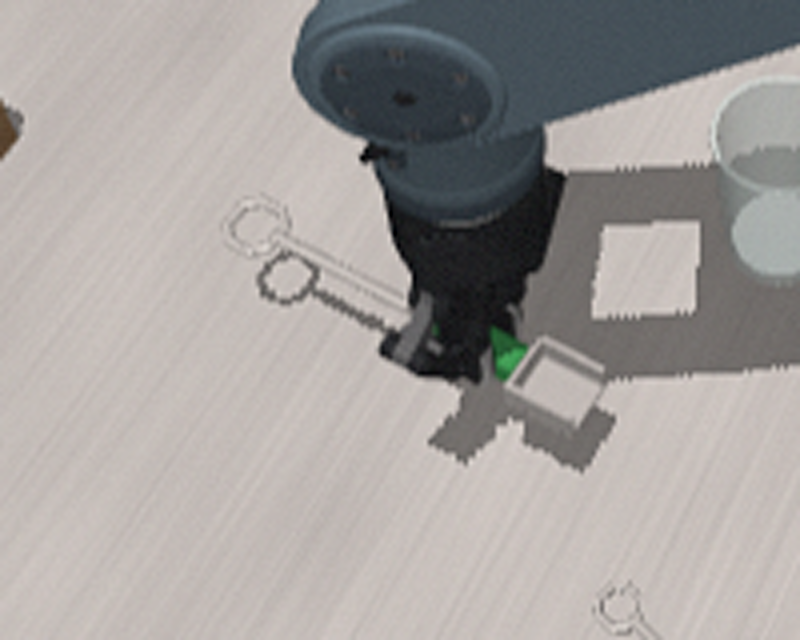

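```bash
python3 - <<'E'
from h import *
sc=manip.grab_frame("scene"); print([(d["location"],d["conf"]) for d in manip.tip_of(sc,"scoop_loop")],manip.get_state()["eef_pos"])
for z in(.085,.095,.105): print(z,proj(sc,[.619,.285,z]))
E
```

```text
[([359.0, 195.0], 0.6)] [0.46184052 0.29664933 0.08260796]
0.085 [356.92677284 192.83514167]
0.095 [354.46684356 192.02506417]
0.105 [351.97547139 191.20463223]
```

The scoop is held flat; its loop appears where the flat-hold model predicts. I'm lifting it and carrying it to in front of the cabinet.

Call:
jog_arm(targets=[[-0.1,0,0.8,0],[-0.3,0,1.6,0],[-0.6,-0.2,2.5,-0.1],[-0.9,-0.6,3.4,-0.2],[-1.2,-1.2,4.2,-0.2]])

```text
time: 11.5
eef_pos: [0.4019, 0.2387, 0.2908]
orientation: [-0.473, 0.519, 0.472, 0.533]
ft_force: [2.0, -1.3, -0.8]
grip_width: 0.2
```

Call:
jog_arm(targets=[[0,-0.8,0.1,0],[0,-1.6,0.1,0],[0,-2.4,0.1,0],[0,-3.2,0.1,0],[0,-4,0.1,0]])

```text
time: 12.0
eef_pos: [0.4011, 0.0373, 0.2948]
orientation: [-0.473, 0.519, 0.473, 0.533]
ft_force: [0.5, -0.3, -2.2]
grip_width: 0.201
```

Call:
jog_arm(targets=[[0,-0.8,0,0],[0,-1.6,0,0],[0,-2.4,0,0],[0,-3.1,0,0],[0,-3.1,0,0]])

```text
time: 12.5
eef_pos: [0.4005, -0.1211, 0.2936]
orientation: [-0.471, 0.521, 0.472, 0.533]
ft_force: [0.2, -0.2, -1.9]
grip_width: 0.199
```

```bash
python3 - <<'E'
from h import *
s,p=shot("w8",["scoop_grip","scoop_loop"]); t=manip.grab_frame("top"); save(t,"t8.png"); sc=manip.grab_frame("scene"); save(sc,"s8.png"); print(s["joints"].round(2))
for f in(t,sc): print([(np.round(d["location"],1),round(d["conf"],2)) for d in manip.tip_of(f,"scoop_loop")])
E
```

```text
yaw -6.42 tcp [ 0.4005 -0.1211  0.2936] F [ 0.16 -0.2  -1.89] t 12.5
scoop_grip [([338.2, 313.2], 0.58)]
scoop_loop [([250.4, 613.9], 0.59)]
[-0.59 -0.25  1.9   0.02  1.49 -2.05]
[(array([304.5, 165.1]), 0.8), (array([202.2, 364.7]), 0.76), (array([238.6, 220.9]), 0.51)]
[(array([180.2, 299.7]), 0.91), (array([367.7, 252.5]), 0.6), (array([454. , 280.7]), 0.48)]
```

View pics/s8.png

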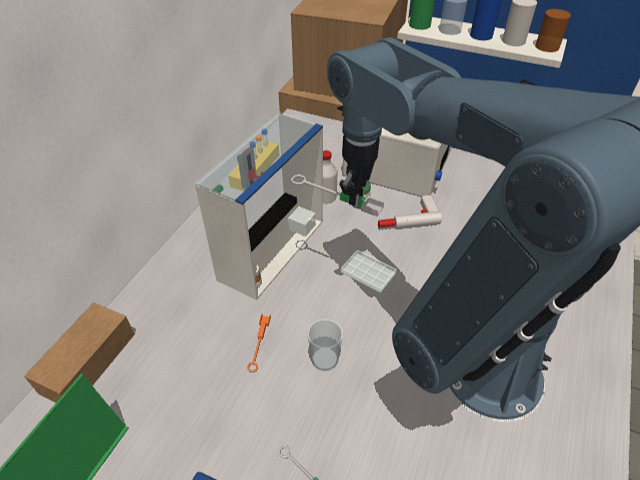

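View pics/t8.png

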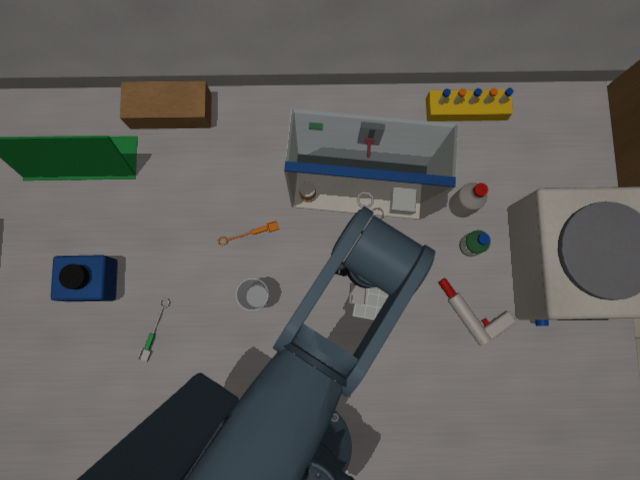

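```bash
python3 - <<'E'
from h import *
t=manip.grab_frame("top");sc=manip.grab_frame("scene")
print(tri([ray(t,(200.5,365)),ray(sc,(180,299))]),manip.get_state()["eef_pos"])
X=[.5516,-.138,.2996];print(proj(t,X),proj(sc,X))
save(sc,"s8c.png",(140,220,250,400),5); save(t,"t8c.png",(180,220,340,400),10)
F=[manip.get_state()["ft_force"]]
print(F)
E
```

```text
(array([ 0.55156634, -0.13280541,  0.29661515]), [np.float64(0.0002779236694780513), np.float64(0.0002779236694780569)]) [ 0.40121649 -0.11676734  0.29482879]
[199.98944745 367.59369554] [177.78592427 299.99965005]
[array([-1.01007641, -0.57428385, -1.28737492])]
```

View pics/s8c.png

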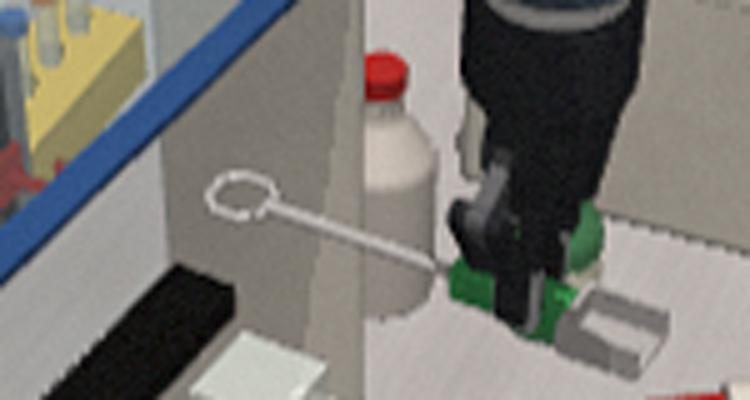

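View pics/t8c.png

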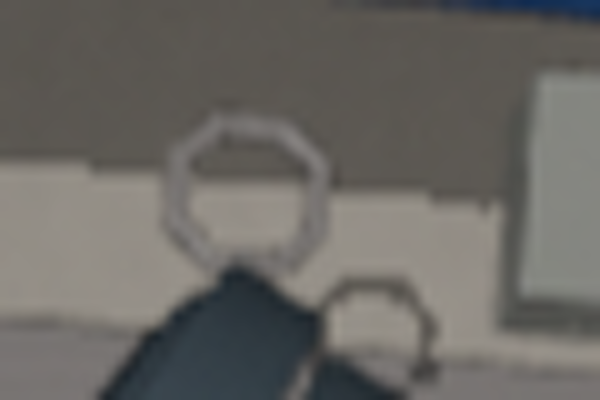

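Call:
jog_arm(targets=[[0.5,-0.07,0,0],[1.0,-0.14,0,0],[1.5,-0.22,0,0],[2.0,-0.29,0,0],[2.1,-0.31,0,0]])

```text
time: 13.45
eef_pos: [0.508, -0.1319, 0.2945]
orientation: [-0.474, 0.518, 0.473, 0.532]
ft_force: [1.8, 1.4, -1.7]
grip_width: 0.2
```

Call:
jog_arm(targets=[[0,0,0,0],[0,0,0,0]])

```text
time: 13.65
eef_pos: [0.5075, -0.1314, 0.2943]
orientation: [-0.473, 0.518, 0.474, 0.532]
ft_force: [0.2, -0.2, -1.3]
grip_width: 0.199
```

```bash
python3 - <<'E'
from h import *
s,p=shot("w9"); t=manip.grab_frame("top"); save(t,"t9.png",(130,190,320,420),8); sc=manip.grab_frame("scene"); save(sc,"s9.png",(140,220,230,360),6)
E
```

```text
yaw -5.9 tcp [ 0.5075 -0.1314  0.2943] F [ 0.17 -0.18 -1.33] t 13.65
```

View pics/t9.png

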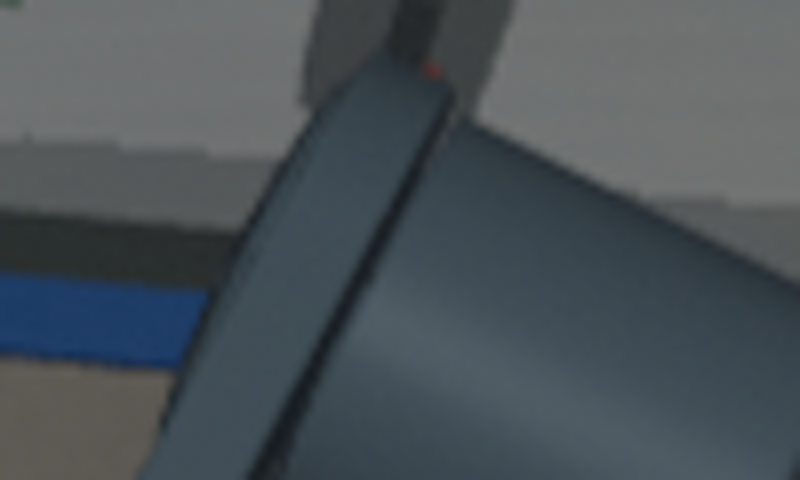

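View pics/s9.png

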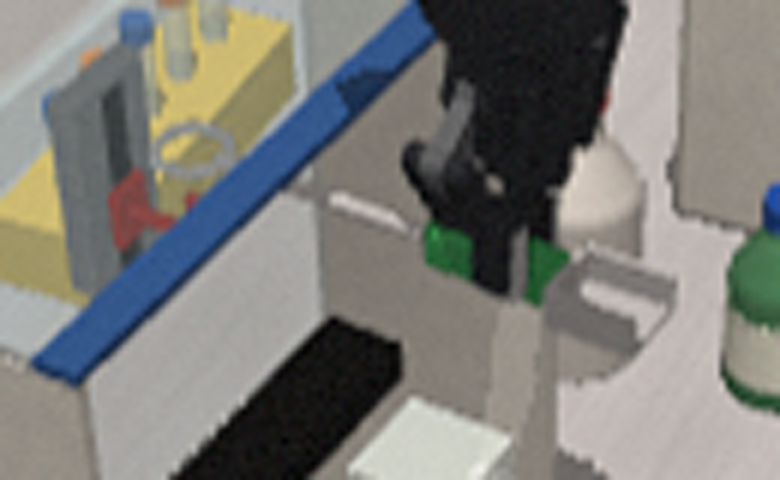

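```bash
python3 - <<'E'
from h import *
sc=manip.grab_frame("scene");print(proj(sc,[.6587,-.147,.300]), proj(sc,[.6615,-.1495,.275]),proj(sc,[.6615,-.1495,.300]))
for i,z in enumerate((.29,.295,.30)): print(atz(ray(sc,(164.7,262.5)),z))
print(manip.get_state()["eef_pos"])
E
```

```text
[164.57015983 262.28603289] [171.80346507 262.5833656 ] [163.72627412 261.76766543]
[ 0.6650096  -0.15810877  0.29      ]
[ 0.66148843 -0.15242899  0.295     ]
[ 0.65796725 -0.14674921  0.3       ]
[ 0.50745924 -0.13183908  0.29481128]
```

Call:
jog_arm(targets=[[0.06,-0.04,-0.2,-0.05],[0.06,-0.04,-0.4,-0.05],[0.06,-0.04,-0.6,-0.05],[0.06,-0.04,-0.6,-0.05]])

```text
time: 14.25
eef_pos: [0.5092, -0.1333, 0.2622]
orientation: [-0.471, 0.52, 0.473, 0.533]
ft_force: [0.4, 0.3, -1.5]
grip_width: 0.197
```

```bash
python3 - <<'E'
from h import *
s,p=shot("w10");sc=manip.grab_frame("scene"); save(sc,"s10.png",(140,220,230,360),6)
E
```

```text
yaw -6.26 tcp [ 0.5092 -0.1333  0.2622] F [ 0.39  0.34 -1.46] t 14.25
```

View pics/s10.png

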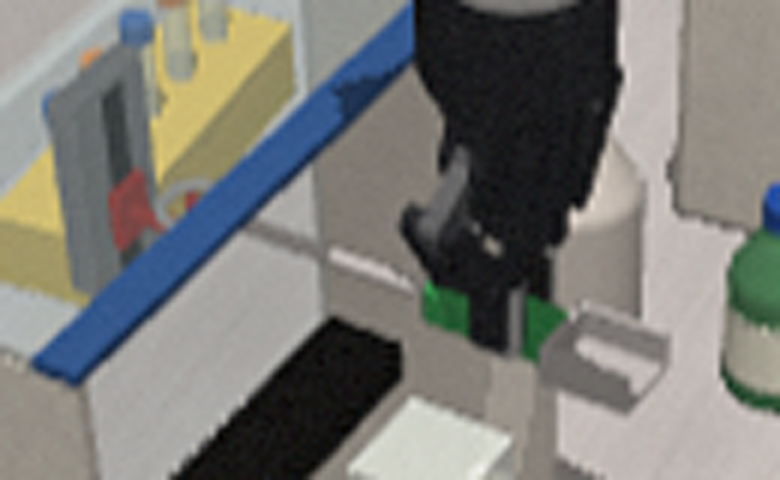

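The red tip at (173,262) shows inside the loop, with no contact force beyond the scoop's weight. Next I lower the grip along an arc at low grip force so the scoop tilts.

Call:
jog_arm(targets=[[0,0,-0.1,0],[0,0,-0.2,0],[0.01,0,-0.35,0],[0.02,0,-0.5,0]], force=20)

```text
time: 14.75
eef_pos: [0.5115, -0.1338, 0.2391]
orientation: [-0.472, 0.519, 0.472, 0.533]
ft_force: [0.2, 0.8, 0.9]
grip_width: 0.199
```

```bash
python3 - <<'E'
from h import *
s,p=shot("w11");sc=manip.grab_frame("scene"); save(sc,"s11.png",(140,220,230,360),6)
E
```

```text
yaw -6.25 tcp [ 0.5115 -0.1338  0.2391] F [0.22 0.78 0.92] t 14.75
```

View pics/s11.png

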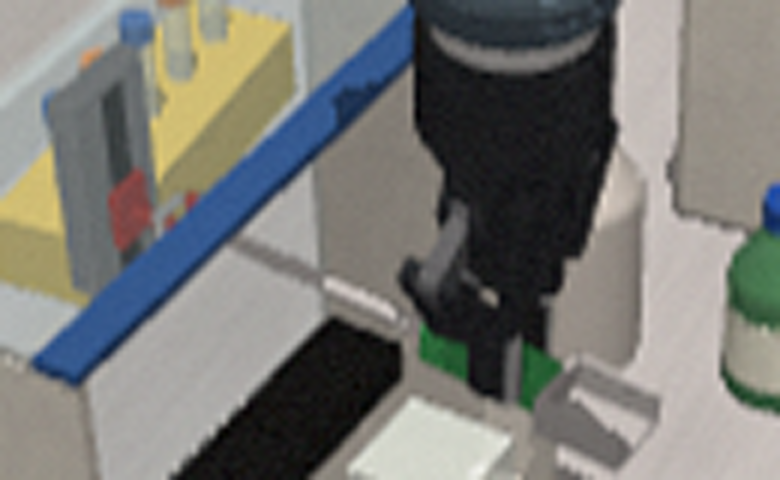

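Call:
jog_arm(targets=[[0.01,0,-0.2,0],[0.04,0,-0.4,0],[0.09,-0.01,-0.6,0],[0.14,-0.01,-0.8,0]])

```text
time: 15.25
eef_pos: [0.5177, -0.134, 0.1968]
orientation: [-0.471, 0.52, 0.473, 0.533]
ft_force: [-0.7, -1.0, 1.6]
grip_width: 0.204
```

```bash
python3 - <<'E'
from h import *
s,p=shot("w12");sc=manip.grab_frame("scene"); save(sc,"s12.png",(140,220,230,360),6)
E
```

```text
yaw -6.26 tcp [ 0.5177 -0.134   0.1968] F [-0.72 -1.05  1.56] t 15.25
```

View pics/s12.png

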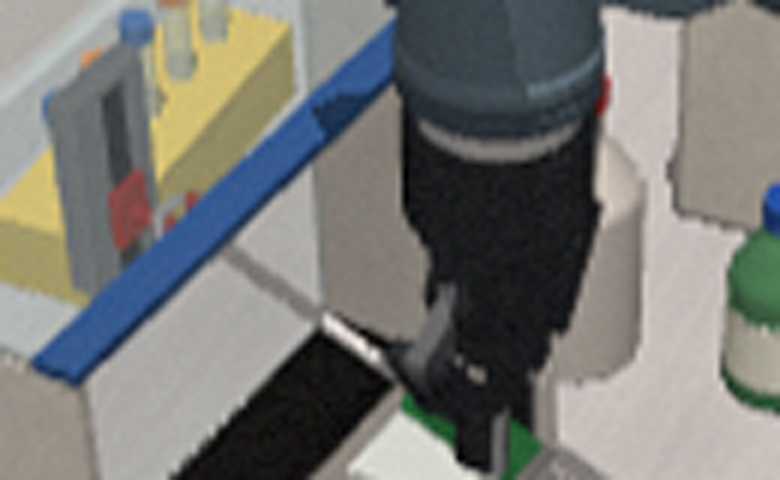

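Call:
jog_arm(targets=[[0.07,-0.01,-0.2,0],[0.16,-0.02,-0.4,0],[0.26,-0.03,-0.6,0],[0.37,-0.04,-0.8,0]])

```text
time: 15.75
eef_pos: [0.5357, -0.1354, 0.1547]
orientation: [-0.47, 0.52, 0.474, 0.533]
ft_force: [-1.5, 0.6, 0.7]
grip_width: 0.2
```

```bash
python3 - <<'E'
from h import *
s,p=shot("w13");sc=manip.grab_frame("scene"); save(sc,"s13.png",(120,240,220,370),5)
d=s["eef_pos"][:2]-[.6615,-.1495]; print("xc",d@[.994,-.1097],"yc",d@[.1097,.994])
E
```

```text
yaw -6.25 tcp [ 0.5357 -0.1354  0.1547] F [-1.55  0.62  0.74] t 15.75
xc -0.12655585365627925 yc 0.00017970244484518516
```

View pics/s13.png

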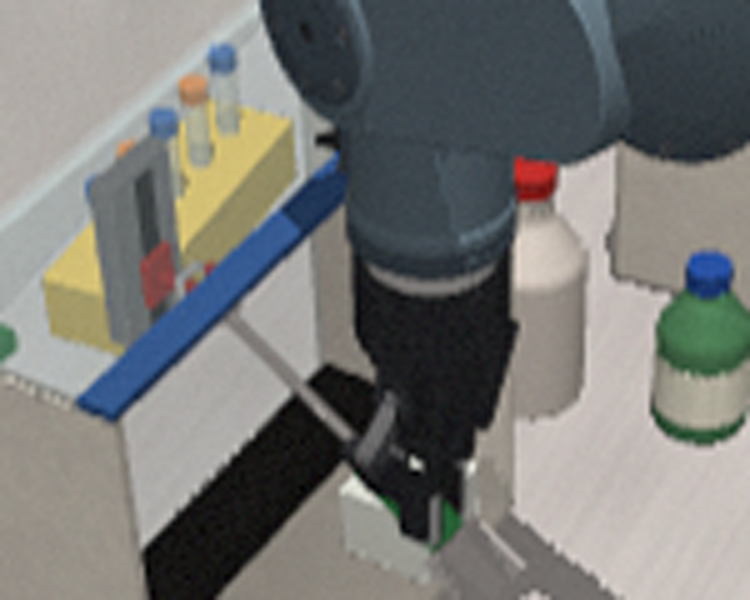

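View pics/w13.png

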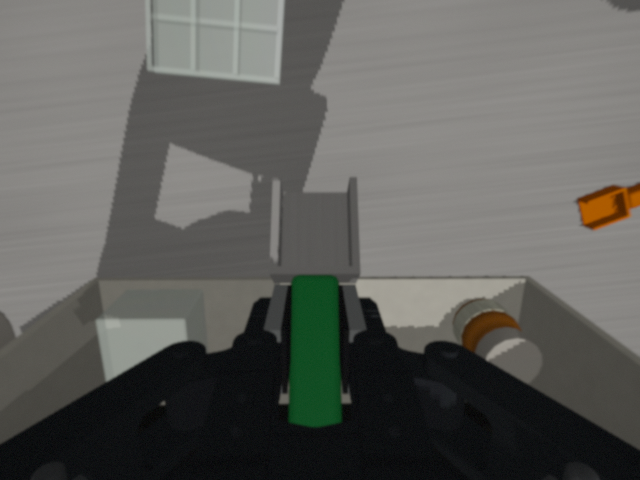

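```bash
python3 - <<'E'
from h import *
sc=manip.grab_frame("scene");x,y,z=manip.get_state()["eef_pos"]
c=ray(sc,(0,0))[0][:2]-[x,y]; c/=np.linalg.norm(c)
for h in np.arange(0,.36,.03): print(h.round(2),proj(sc,[x+.042*c[0],y+.042*c[1],z+h]).round(1))
print(manip.get_state()["joints"],manip.get_state()["ft_force"])
t=manip.grab_frame("top"); save(t,"t13.png",(80,300,240,480),3)
E
```

```text
0.0 [235.9 307.2]
0.03 [227.3 307. ]
0.06 [218.5 306.8]
0.09 [209.3 306.5]
0.12 [199.8 306.3]
0.15 [190. 306.]
0.18 [179.8 305.8]
0.21 [169.2 305.5]
0.24 [158.3 305.2]
0.27 [146.9 304.9]
0.3 [135.  304.6]
0.33 [122.7 304.3]
[-0.47334291  0.20950928  1.73770638  0.01945751  1.19552365 -1.94235984] [-0.33865759  0.22462928 -1.56763127]
```

View pics/t13.png

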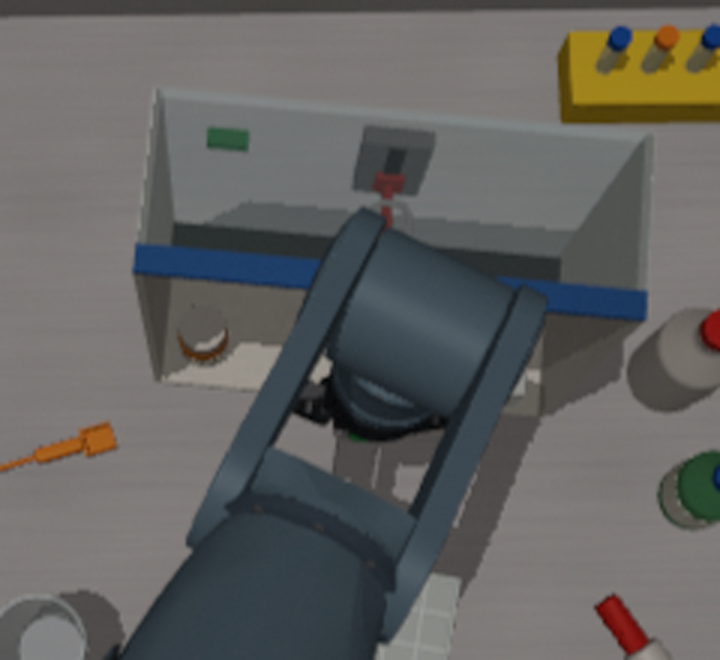

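The arm's wrist body stays about 75 mm above the roof and the hook has not moved. I'll tilt a bit further, then grip harder and pull slowly.

Call:
jog_arm(targets=[[0.04,0,-0.06,0],[0.08,-0.01,-0.11,0],[0.08,-0.01,-0.11,0]])

```text
time: 16.25
eef_pos: [0.5394, -0.1359, 0.1496]
orientation: [-0.47, 0.52, 0.474, 0.532]
ft_force: [0.4, 0.5, 1.2]
grip_width: 0.197
```

Call:
jog_arm(targets=[[0,0,0,0],[0,0,0,0],[0,0,0,0]], force=90)

```text
time: 16.55
eef_pos: [0.5395, -0.1359, 0.1498]
orientation: [-0.47, 0.52, 0.474, 0.533]
ft_force: [0.8, 1.3, 1.1]
grip_width: 0.185
```

```bash
cat > st.py <<'E'
from h import *
for i in range(4):
    s=manip.get_state(); sc=manip.grab_frame("scene")
    d=s["eef_pos"][:2]-[.6615,-.1495]; f=s["ft_force"]
    print(s["time"],"z",s["eef_pos"][2].round(4),"xc",(d@[.994,-.1097]).round(4),"yc",(d@[.1097,.994]).round(4),"F",f.round(2),"yaw",yaw(s)[0].round(2))
import sys
if len(sys.argv)>1: save(sc,sys.argv[1],(140,240,220,370),5)
E
python3 st.py s14.png
```

```text
16.55 z 0.1498 xc -0.1228 yc 0.0001 F [0.83 1.31 1.07] yaw -6.24
16.6 z 0.1498 xc -0.1228 yc 0.0001 F [-0.56  0.58  1.35] yaw -6.24
16.65 z 0.1498 xc -0.1228 yc 0.0001 F [ 0.92 -0.07  0.69] yaw -6.25
16.7 z 0.1498 xc -0.1228 yc 0.0001 F [-1.09  1.22  0.95] yaw -6.24
```

View pics/s14.png

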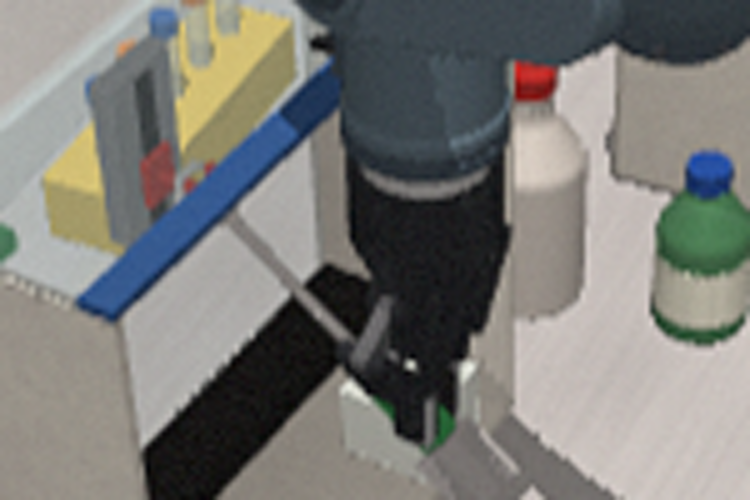

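Call:
jog_arm(targets=[[0,0,-0.04,0],[0,0,-0.08,0]])

```text
time: 16.95
eef_pos: [0.5403, -0.1362, 0.1463]
orientation: [-0.471, 0.52, 0.474, 0.533]
ft_force: [0.7, -0.1, 3.1]
grip_width: 0.188
```

```bash
python3 st.py
```

```text
16.95 z 0.1463 xc -0.1219 yc -0.0001 F [ 0.66 -0.13  3.13] yaw -6.24
17.0 z 0.1458 xc -0.1222 yc 0.0 F [1.11 0.74 3.36] yaw -6.25
17.05 z 0.1459 xc -0.1223 yc 0.0 F [1.77 0.74 2.69] yaw -6.25
17.1 z 0.1459 xc -0.1224 yc 0.0 F [1.52 1.22 2.48] yaw -6.25
```

Call:
jog_arm(targets=[[0,0,-0.04,0],[0,0,-0.06,0]])

```text
time: 17.35
eef_pos: [0.54, -0.1361, 0.1429]
orientation: [-0.47, 0.52, 0.474, 0.533]
ft_force: [1.5, 0.5, 3.8]
grip_width: 0.18
```

```bash
python3 st.py
```

```text
17.35 z 0.1429 xc -0.1223 yc 0.0 F [1.47 0.53 3.82] yaw -6.24
17.4 z 0.1427 xc -0.1224 yc 0.0 F [1.51 1.36 2.81] yaw -6.25
17.45 z 0.1427 xc -0.1225 yc 0.0001 F [ 2.   -0.22  2.34] yaw -6.25
17.5 z 0.1428 xc -0.1225 yc 0.0001 F [ 0.43 -0.22  2.37] yaw -6.25
```

Call:
jog_arm(targets=[[0,0,-0.04,0],[0,0,-0.06,0]])

```text
time: 17.75
eef_pos: [0.5398, -0.1361, 0.1397]
orientation: [-0.47, 0.52, 0.474, 0.533]
ft_force: [2.1, 0.1, 2.2]
grip_width: 0.185
```

```bash
python3 st.py s15.png
```

```text
17.75 z 0.1397 xc -0.1224 yc 0.0 F [2.14 0.06 2.23] yaw -6.25
17.8 z 0.1396 xc -0.1225 yc 0.0001 F [ 2.01 -0.48  3.31] yaw -6.25
17.85 z 0.1396 xc -0.1225 yc 0.0001 F [ 1.75 -0.55  2.63] yaw -6.25
17.9 z 0.1397 xc -0.1226 yc 0.0001 F [0.9  0.37 2.57] yaw -6.25
```

View pics/s15.png

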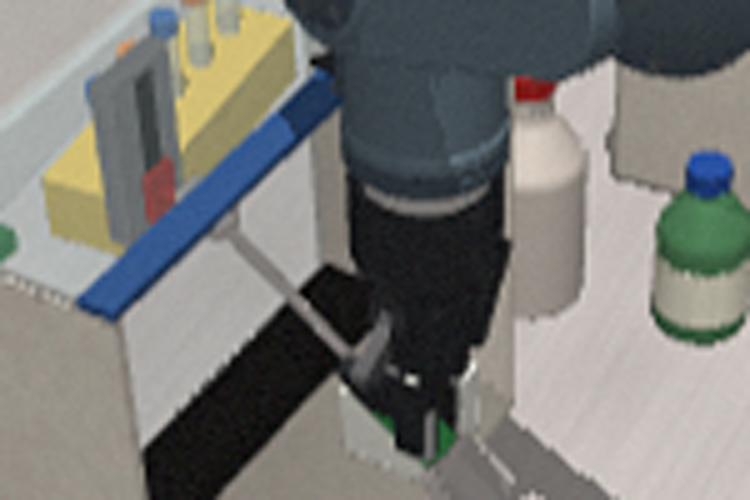

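The hook is now sliding: the plate went from about (157,172) to (158,190) in the crop at a drag of about 4–5 N. I'll keep going in small steps.

Call:
jog_arm(targets=[[0,0,-0.04,0],[0,0,-0.06,0]])

```text
time: 18.15
eef_pos: [0.5409, -0.1364, 0.1376]
orientation: [-0.471, 0.52, 0.473, 0.533]
ft_force: [4.2, -0.1, 6.1]
grip_width: 0.187
```

```bash
python3 st.py
```

```text
18.15 z 0.1376 xc -0.1213 yc -0.0002 F [ 4.16 -0.07  6.12] yaw -6.25
18.2 z 0.1376 xc -0.1212 yc -0.0002 F [3.44 0.39 5.58] yaw -6.25
18.25 z 0.1376 xc -0.1213 yc -0.0002 F [ 3.56 -0.08  6.28] yaw -6.25
18.3 z 0.1377 xc -0.1213 yc -0.0002 F [2.93 0.55 4.81] yaw -6.24
```

Call:
jog_arm(targets=[[0,0,-0.04,0],[0,0,-0.06,0]])

```text
time: 18.55
eef_pos: [0.5423, -0.1368, 0.1358]
orientation: [-0.472, 0.519, 0.472, 0.534]
ft_force: [2.8, 0.6, 8.9]
grip_width: 0.182
```

```bash
python3 st.py
```

```text
18.55 z 0.1358 xc -0.1199 yc -0.0004 F [2.75 0.61 8.93] yaw -6.24
18.6 z 0.1358 xc -0.1199 yc -0.0004 F [1.79 1.16 7.91] yaw -6.24
18.65 z 0.1358 xc -0.1199 yc -0.0004 F [1.19 0.51 7.31] yaw -6.24
18.7 z 0.1359 xc -0.1199 yc -0.0004 F [2.1  0.42 8.15] yaw -6.24
```

Call:
jog_arm(targets=[[-0.01,0,-0.04,0],[-0.02,0,-0.07,0]])

```text
time: 18.95
eef_pos: [0.543, -0.1375, 0.1337]
orientation: [-0.474, 0.518, 0.471, 0.534]
ft_force: [5.1, -1.0, 6.8]
grip_width: 0.186
```

```bash
python3 st.py s16.png
```

```text
18.95 z 0.1337 xc -0.1191 yc -0.001 F [ 5.09 -0.97  6.82] yaw -6.25
19.0 z 0.1336 xc -0.119 yc -0.0011 F [ 4.5  -0.49  6.18] yaw -6.25
19.05 z 0.1337 xc -0.1191 yc -0.0011 F [ 3.76 -0.86  6.89] yaw -6.25
19.1 z 0.1337 xc -0.1191 yc -0.0011 F [ 4.25 -1.1   6.56] yaw -6.25
```

View pics/s16.png

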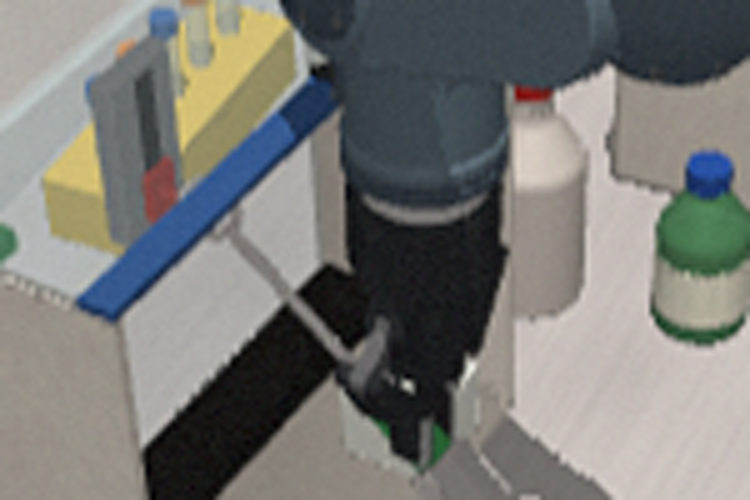

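Call:
jog_arm(targets=[[-0.02,0.01,-0.02,0],[-0.04,0.02,-0.04,0]], force=120)

```text
time: 19.35
eef_pos: [0.543, -0.1374, 0.1332]
orientation: [-0.475, 0.518, 0.469, 0.535]
ft_force: [5.8, -1.1, 9.0]
grip_width: 0.173
```

```bash
python3 st.py
```

```text
19.35 z 0.1332 xc -0.1191 yc -0.001 F [ 5.76 -1.12  9.02] yaw -6.29
19.4 z 0.133 xc -0.1194 yc -0.0009 F [ 3.59 -0.78  6.55] yaw -6.28
19.45 z 0.1331 xc -0.1195 yc -0.0009 F [3.4  0.04 6.49] yaw -6.28
19.5 z 0.133 xc -0.1196 yc -0.0009 F [ 3.22 -1.22  6.7 ] yaw -6.28
```

Call:
jog_arm(targets=[[-0.03,0.01,-0.05,0],[-0.05,0.01,-0.08,0]])

```text
time: 19.75
eef_pos: [0.5432, -0.1379, 0.1314]
orientation: [-0.477, 0.517, 0.466, 0.537]
ft_force: [8.9, 0.3, 11.4]
grip_width: 0.175
```

```bash
python3 st.py
```

```text
19.75 z 0.1314 xc -0.1189 yc -0.0015 F [ 8.86  0.35 11.4 ] yaw -6.29
19.8 z 0.1313 xc -0.1189 yc -0.0015 F [ 6.06 -0.6   9.7 ] yaw -6.29
19.85 z 0.1314 xc -0.119 yc -0.0015 F [5.55 0.12 9.12] yaw -6.29
19.9 z 0.1314 xc -0.1191 yc -0.0015 F [ 5.73 -0.11  9.69] yaw -6.29
```

Call:
jog_arm(targets=[[-0.04,0.01,-0.07,0],[-0.05,0.01,-0.08,0],[-0.06,0.01,-0.09,0],[-0.06,0.01,-0.09,0]])

```text
time: 20.35
eef_pos: [0.5439, -0.1387, 0.13]
orientation: [-0.48, 0.515, 0.463, 0.538]
ft_force: [7.6, 1.5, 11.1]
grip_width: 0.174
```

```bash
python3 st.py s17.png; python3 -c "
from h import *
print(yaw(manip.get_state())[1].round(3))"
```

```text
20.35 z 0.13 xc -0.118 yc -0.0021 F [ 7.58  1.47 11.08] yaw -6.29
20.4 z 0.13 xc -0.118 yc -0.0021 F [ 7.64  0.6  10.24] yaw -6.29
20.45 z 0.13 xc -0.118 yc -0.0021 F [ 7.84  1.17 10.96] yaw -6.29
20.5 z 0.13 xc -0.118 yc -0.0021 F [ 7.52  1.3  10.77] yaw -6.29
[[ 0.04  -0.993  0.109]
 [ 0.004  0.109  0.994]
 [-0.999 -0.039  0.009]]
```

View pics/s17.png

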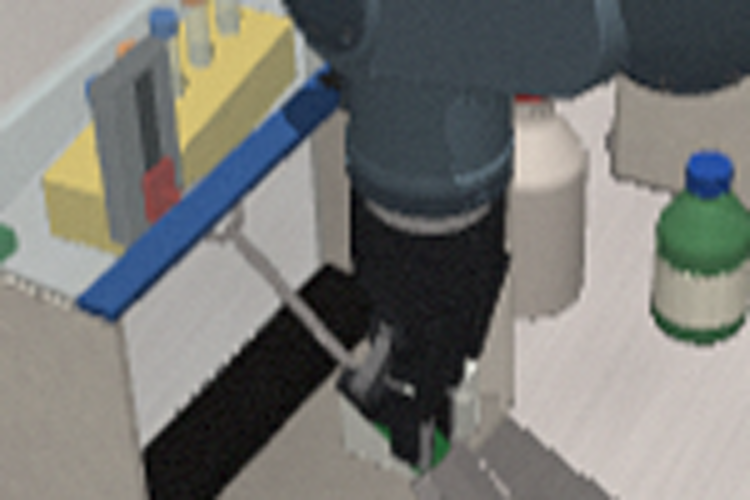

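At the stop and steady, the plate has not moved further. The vertical load on the hook is about 12.4 N and the total about 14.6 N. One slightly firmer hold comes next.

Call:
jog_arm(targets=[[-0.05,0.02,-0.08,0],[-0.055,0.02,-0.09,0],[-0.06,0.02,-0.1,0],[-0.06,0.02,-0.105,0],[-0.06,0.02,-0.105,0]])

```text
time: 21.05
eef_pos: [0.5454, -0.1391, 0.1283]
orientation: [-0.483, 0.513, 0.46, 0.54]
ft_force: [8.8, 0.6, 12.0]
grip_width: 0.176
```

```bash
python3 st.py
```

```text
21.05 z 0.1283 xc -0.1166 yc -0.0024 F [ 8.82  0.56 12.01] yaw -6.29
21.1 z 0.1283 xc -0.1166 yc -0.0024 F [ 8.57  0.82 12.2 ] yaw -6.29
21.15 z 0.1283 xc -0.1166 yc -0.0024 F [ 8.3  1.7 12.1] yaw -6.29
21.2 z 0.1283 xc -0.1166 yc -0.0024 F [ 7.88  0.16 11.16] yaw -6.29
```

The final pull held at a wrist reading of about 14.6 N, which is about 13.4 N vertical on the hook with the scoop's weight included. Now I relax the load and then let go.

Call:
jog_arm(targets=[[0,0,0,0],[0,0,0.03,0],[0,0,0.05,0]])

```text
time: 21.55
eef_pos: [0.5454, -0.1391, 0.1308]
orientation: [-0.484, 0.513, 0.46, 0.54]
ft_force: [1.9, -0.0, 2.9]
grip_width: 0.175
```

```bash
python3 st.py s18.png
```

```text
21.55 z 0.1308 xc -0.1166 yc -0.0024 F [ 1.94 -0.04  2.9 ] yaw -6.29
21.6 z 0.1308 xc -0.1166 yc -0.0025 F [2.2  0.12 3.47] yaw -6.29
21.65 z 0.1307 xc -0.1165 yc -0.0024 F [3.07 0.43 3.09] yaw -6.29
21.7 z 0.1307 xc -0.1166 yc -0.0025 F [ 1.86 -0.24  4.81] yaw -6.29
```

View pics/s18.png

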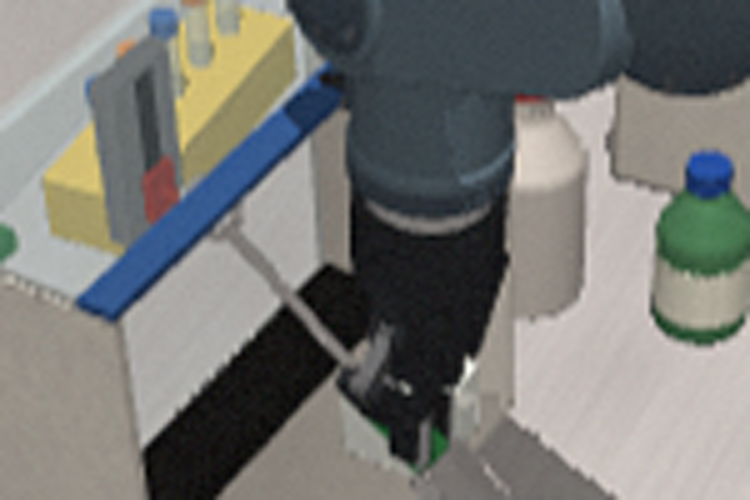

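Call:
jog_arm(targets=[[0,0,0.03,0],[0,0,0.04,0]], force=40)

```text
time: 21.95
eef_pos: [0.5445, -0.1389, 0.132]
orientation: [-0.483, 0.513, 0.461, 0.54]
ft_force: [1.3, 0.5, 0.4]
grip_width: 0.173
```

```bash
python3 st.py
```

```text
21.95 z 0.132 xc -0.1174 yc -0.0023 F [1.3  0.53 0.36] yaw -6.29
22.0 z 0.132 xc -0.1174 yc -0.0022 F [0.04 0.3  0.92] yaw -6.29
22.05 z 0.132 xc -0.1174 yc -0.0022 F [ 1.04 -0.42  0.59] yaw -6.29
22.1 z 0.132 xc -0.1173 yc -0.0022 F [0.13 1.   0.27] yaw -6.29
```

Call:
jog_arm(targets=[[0,0,0,0],[0,0,0,0],[0,0,0,0],[0,0,0,0],[0,0,0,0]], jaw=80)

```text
time: 22.65
eef_pos: [0.5446, -0.1389, 0.132]
orientation: [-0.483, 0.513, 0.461, 0.54]
ft_force: [0.6, 0.4, 0.0]
grip_width: 0.934
```

```bash
python3 st.py s19.png; python3 -c "
from h import *
shot('w19')"
```

```text
22.65 z 0.132 xc -0.1174 yc -0.0023 F [0.57 0.35 0.02] yaw -6.3
22.7 z 0.132 xc -0.1173 yc -0.0023 F [-0.28  1.06  0.51] yaw -6.29
22.75 z 0.132 xc -0.1173 yc -0.0023 F [ 0.08 -0.29 -0.17] yaw -6.29
22.8 z 0.132 xc -0.1173 yc -0.0023 F [ 0.36 -0.25  0.38] yaw -6.29
yaw -6.29 tcp [ 0.5447 -0.1389  0.1321] F [ 0.19  0.07 -0.23] t 22.85
```

View pics/s19.png

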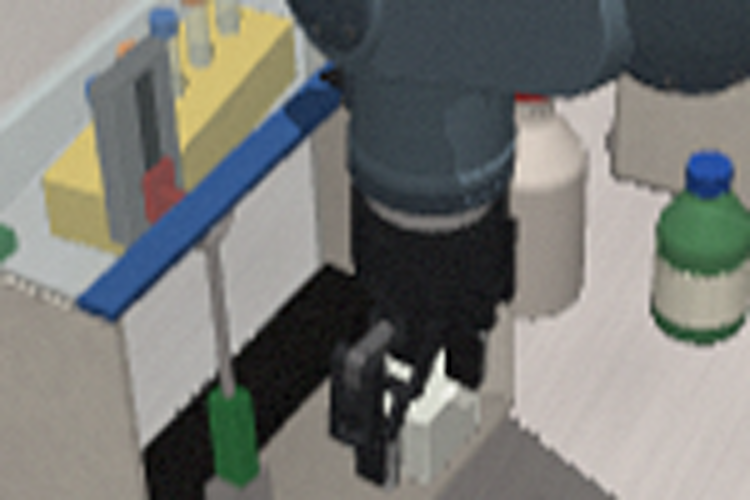

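View pics/w19.png

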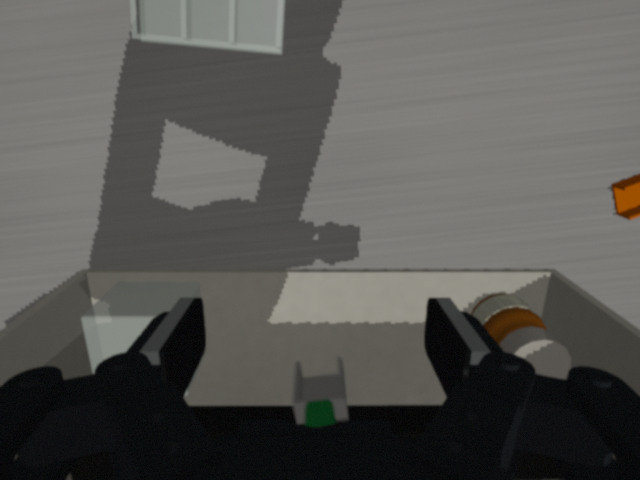

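The scoop hangs by its loop with its bowl at the rest bar, and the fingers are clear. I'll back off and check.

Call:
jog_arm(targets=[[-0.4,0.04,0,0],[-0.9,0.1,0,0],[-1.6,0.17,0.2,0],[-2.2,0.24,0.8,0],[-2.4,0.26,1.4,0]])

```text
time: 23.4
eef_pos: [0.4217, -0.1247, 0.2015]
orientation: [-0.482, 0.514, 0.462, 0.539]
ft_force: [0.7, -0.2, -0.1]
grip_width: 0.936
```

Call:
jog_arm(targets=[[0,-0.6,0.5,0],[0,-1.2,1,0],[0,-1.8,1,0],[0,-2.4,1,0],[0,-2.4,1,0]])

```text
time: 23.9
eef_pos: [0.4215, -0.2478, 0.252]
orientation: [-0.481, 0.515, 0.46, 0.54]
ft_force: [0.9, -0.1, -0.5]
grip_width: 0.94
```

```bash
python3 st.py s20.png; python3 -c "
from h import *
t=manip.grab_frame('top'); save(t,'t20.png'); s=manip.grab_frame('scene'); save(s,'s20f.png')"
```

```text
23.9 z 0.252 xc -0.2278 yc -0.124 F [ 0.88 -0.1  -0.52] yaw -6.49
23.95 z 0.2515 xc -0.2281 yc -0.1222 F [-0.27  0.29 -0.99] yaw -6.46
24.0 z 0.2512 xc -0.2283 yc -0.121 F [-0.24  0.06 -0.34] yaw -6.4
24.05 z 0.2512 xc -0.2283 yc -0.1204 F [-0.48 -0.17 -0.04] yaw -6.34
```

View pics/s20.png

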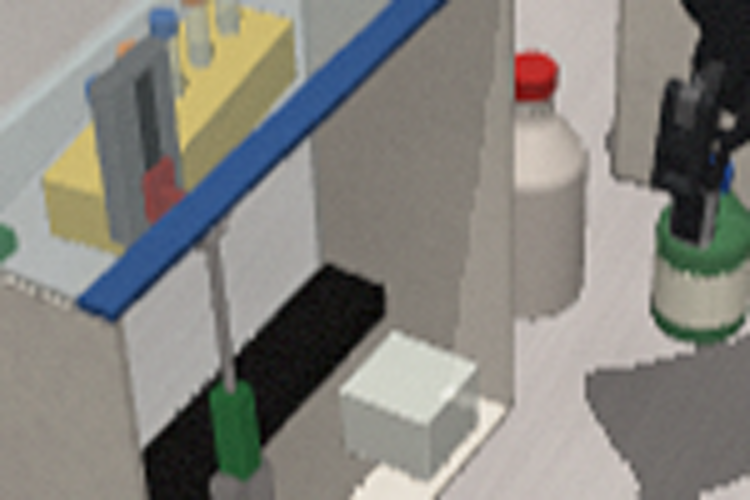

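View pics/t20.png

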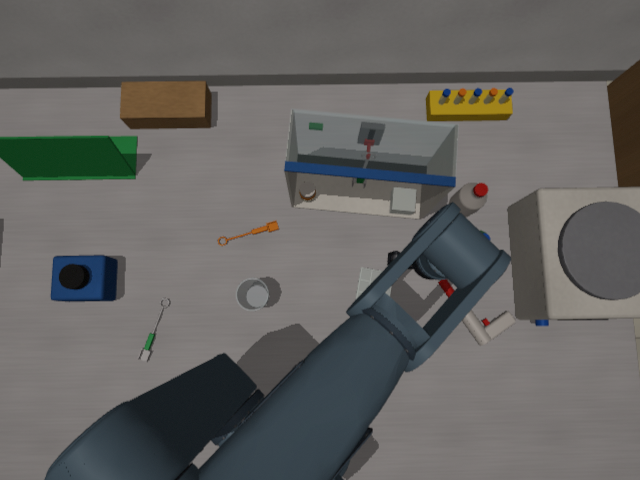

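View pics/s20f.png

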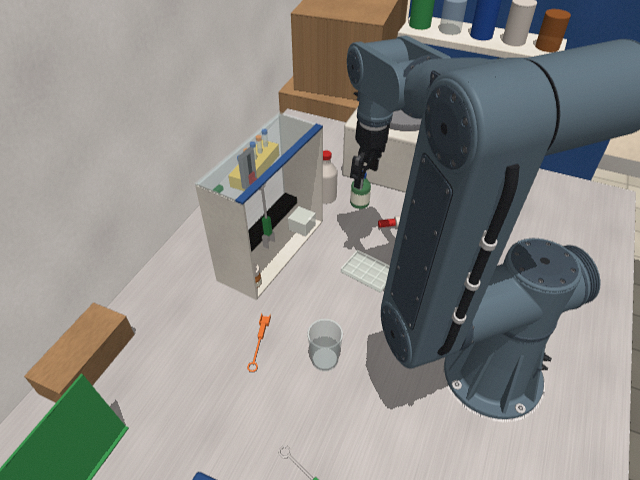

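Call:
jog_arm(targets=[[0,0,0,0],[0,0,0,0],[0,0,0,0],[0,0,0,0],[0,0,0,0]])

```text
time: 24.7
eef_pos: [0.4217, -0.2436, 0.2514]
orientation: [-0.482, 0.514, 0.462, 0.539]
ft_force: [-1.6, 0.2, -0.7]
grip_width: 0.934
```

```bash
python3 - <<'E'
from h import *
a=cv2.imread("pics/s20f.png").astype(int); s=manip.grab_frame("scene"); b=s["pixels"][...,::-1].astype(int)
print("scoop region diff",np.abs(a-b)[170:260,235:290].max())
print(manip.finish_job())
E
```

```text
scoop region diff 20
the job is handed in; nothing more can be done
None
```

The scoop now hangs by its loop on the red hook, the hook is drawn down to its stop, and the job was handed in at about 25 s. I picked the larger green scoop and slid it in flat, with about 20 mm clear above the hook's tip and about 30 mm below the roof. The hook had not visibly moved when I finished tilting the scoop to about 40°.

- **Pull:** the hook dragged at about 4–5 N, then stopped moving while the force kept rising. The final hold read about 14.6 N at the wrist. Adding the scoop's weight, I work out about 13.4 N straight down on the hook and 15.8 N in total. I saw no reading that puts the load above 18 N.
- **Angle limit:** the gripper can only point down and had to stay outside the roof edge. The pull was therefore made with the scoop about 40° below level, so it also had a forward component of about 8 N.
- **Clearances:** no reading suggested the gripper touched the roof or cabinet. During the final pull, though, I estimated only a few millimetres between the gripper column and the roof edge. The tool also tilted by about 2° under load.
- **Last checks:** the scoop hangs with its bowl at the rest bar and the hook's plate is still at the height where it stopped. The other objects look unmoved, though the arm partly hid the green bottle, well plate and pipettor. Two scene pictures about 0.7 s apart differ by at most 20 of 255 grey levels around the scoop, which I took as at rest.

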